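# Set up and start the bench tube feeder

### The arm

A 7-joint arm with a two-finger parallel gripper is mounted at the origin on the work surface. World frame = base frame: x ahead of the robot, y to its left, z up, the work surface at z = 0. Lengths are in mm, angles in rad, forces in N, time in s.
With the tool pointing down it reaches from about 425 to 1025 mm from the base axis. Payload 3.6 kg.
Tool frame: the origin (TCP) lies at the very end of the fingers, on their centre line; the grasp point (between the pads) lies 19 mm behind it; x points along the fingers, z is the direction in which the jaws open and shut, and the axes are right-handed (so a half turn about x gives the same grasp; the last joint's range is limited). The gripper opens to 85 mm and grips with 20 to 120 N. Pads are 22 mm wide; open, the fingers measure 114 mm over their backs; the gripper's body (76 mm by 85 mm) begins 54 mm behind the grasp point. The pads swing forward as they close: fully open they stand 13 mm farther back than shut.
Start: joints at [-1.202, 0.591, 0.048, 1.609, -0.033, 0.943, -0.034], TCP at [323.676, 648.74, 231.302] pointing down, gripper open.
Joint ranges: [-2.69, 2.69], [-0.47, 2.24], [-1.27, 1.36], [0.19, 2.51], [-1.53, 4.68], [0.08, 2.07], [-3.09, 3.09]. Speed limits (rad/s): [2.57, 2.57, 3.14, 3.14, 3.14, 3.14, 3.14].

### API

Orientations are given as a rotation vector (axis times angle).
In Python, from rig import get_state, get_image, camera_params, sign_off gives the robot as it stands. The module is installed in compiled form; this text tells all that it offers.
- The arm moves only by the shell command python3 -m handwheel 'ROWS'. ROWS is JSON, a list of rows, each a list of 3 entries, a list of its own where there are three numbers: the opening, from 0 (shut) to 1 (fully open), then the shift along the tool's x, y, z in units of 0.1 m (1.0 is 0.1 m), then the turn about the tool's x in units of 360 degrees (1.0 is 360 degrees). In form: [[hand, [x, y, z], turn], ...]. A call has 1 to 12 rows; each row shifts and turns the commanded pose from where the row before left it, along the tool's axes as they then stand; what a row does not reach is not made up. A row lasts 1/12 s, in which the tool goes at most 41.7 mm and 7.16 degrees, less where a joint would pass 70% of its speed; a pose out of reach is approached as far as the arm can. A call with a number of a shift or a turn outside -1 to 1 is refused whole. A call with a gripper value outside its range is refused whole. The fingers move at their own pace and stop on an object; the grip force is fixed at half the most. Time passes only in rows, so rows that do not move let the fingers close. It gives the time, the measured TCP pose, the force and the opening at its end, in the units of the state.
- get_state(): the state, without advancing time (a new reading comes with each control period).
- get_image(name): name is "scene" or "top" or "wrist"; returns (picture, depth): 480x640x3 uint8, red, green, blue; 480x640 float32, mm along the optical axis (not along the pixel's ray), 0 where there is no reading.
- camera_params(name): a dict with "K" (3x3 intrinsics, pixels), "xyz" and "rotation" of the camera in the world; the wrist camera has in their place "tool_from_camera" (4x4, takes a point from camera to tool coordinates, whose origin is the TCP and whose axes are the tool frame's). Camera axes: x right, y up, looking along -z (the intrinsics and any distortion apply to the point x, -y, -z); pixel columns grow to the right and rows downward; lengths in mm; the calibration is good to about 2 mm. A picture is of the moment at which its call begins: read the wrist's pose just before it. camera_params takes no time and is no camera call.
- sign_off(): hands the job in, once; it reports no verdict.
The state is a dict: "time": time; "qpos": joint angles; "joint_velocities": joint speeds; "joint_efforts": joint torques, N m; "ee_pos": TCP position; "orientation": TCP orientation; "contact_force": force on the tool from outside, world axes, zero at the start; "torque": the same for the moment, N m; "grip_width": finger opening in mm.
Only numpy, scipy, OpenCV 4.12 (cv2) and the standard library are available. Lean on these libraries where they do the work, as an engineer would, in place of code of your own. Each camera call takes 0.05 s, during which the arm holds its last target. There are 200 camera calls.

### The job

Get the tube feeder ready (in any handy order): turn each of the two rubber-tyred rollers so that its keyway matches a spindle's key and slide it, hub up, fully home on that spindle; put every square-tube offcut, also one left on the deck between the spindles, into the open grey tray; and set the speed lever to 40 degrees, the long tick on its scale. Only when all that is done, start the feeder: turn the key clockwise to its stop, hold it there for half a second, and let it spring back to run. Leave the other things on the bench where they are.

Things in the scene. Friction and masses are not known exactly. Their poses are not given: they have to be found in the camera images.
- roller_a: loose roller, hub up; fits either spindle: rubber-tyred disc 90 mm wide, 25 thick, octagonal steel hub 40 across flats up to 57 mm above the underside; 0.2 to 0.45 kg. Bore 23 mm right through, keyway 11 wide, out to 16.8 from the axis. Origin: axis, underside; z up; x through the keyway (dark line on the web marks it). Flats face x and every 45 deg: grip on them
- roller_b: loose roller, hub up; fits either spindle: rubber-tyred disc 90 mm wide, 25 thick, octagonal steel hub 40 across flats up to 57 mm above the underside; 0.2 to 0.45 kg. Bore 23 mm right through, keyway 11 wide, out to 16.8 from the axis. Origin: axis, underside; z up; x through the keyway (dark line on the web marks it). Flats face x and every 45 deg: grip on them
- spindle_a_seat (a point): left (+y) spindle of the feeder, fixed, does not turn: round shaft 20 mm across, 50 tall above this point, top 8 mm tapered; its key is 8 wide, sticks out to 15 from the axis, ends 36 above this point. This point: on the axis, on the 48 mm wide shoulder (56 mm above the bench) where the roller's underside rests; z up, x through the middle of the key
- spindle_b_seat (a point): right (-y) spindle of the feeder, fixed, does not turn: round shaft 20 mm across, 50 tall above this point, top 8 mm tapered; its key is 8 wide, sticks out to 15 from the axis, ends 36 above this point. This point: on the axis, on the 48 mm wide shoulder (56 mm above the bench) where the roller's underside rests; z up, x through the middle of the key
- feeder: tube feeder, fixed: low aluminium box 154 (x) x 264 (y) mm with a black deck 50 mm above the bench; the two spindles stand on it 70 mm either side of its middle along y. Origin: centre of its underside
- offcut0: offcut of black square tube (3 to 5 of the five are there), 90 x 20 x 20 mm, 50 g, lying on the bench in front of the feeder. Origin: centre of its underside as built; x along its length, z up
- offcut1: offcut of black square tube (3 to 5 of the five are there), 90 x 20 x 20 mm, 50 g, lying on the bench in front of the feeder. Origin: centre of its underside as built; x along its length, z up
- offcut2: offcut of black square tube (3 to 5 of the five are there), 90 x 20 x 20 mm, 50 g, lying on the bench in front of the feeder. Origin: centre of its underside as built; x along its length, z up
- offcut3: offcut of black square tube (3 to 5 of the five are there), 90 x 20 x 20 mm, 50 g, lying on the bench in front of the feeder. Origin: centre of its underside as built; x along its length, z up
- offcut4: offcut of black square tube (3 to 5 of the five are there), 90 x 20 x 20 mm, 50 g, lying on the feeder's deck between the spindles; once a roller is on, little room is left for fingers beside it. Origin: centre of its underside as built; x along its length, z up
- tray: open grey plastic tray, fixed to the bench, 170 (x) x 160 (y) mm outside, 45 mm high, walls and floor 5 mm. Origin: centre of its underside, z up
- speed_lever (a joint): speed lever angle in rad: 0 at its stop nearest the robot, grows as the lever is swung away from the robot, to 1.2 at the far stop; 40 degrees (0.70 rad) is the long thick tick of the scale beside it (ticks every 20 degrees from 0). It stays where it is left (friction 0.15 Nm)
- lever_grip (a point): middle of the speed lever's black grip, 16 mm wide along the hinge, 22 mm thick and 42 mm long, on the lever 88 mm from the hinge axis (at 0 it leans 0.6 rad towards the robot, at 0.6 rad it stands upright)
- lever_pivot (a point): centre of the lever's hinge, 35 mm above the bench on a fixed grey block 70 x 56 mm; z up; y along the hinge axis; the lever swings from -x to +x of this frame
- start_key (a joint): key angle in rad: 0 at rest (run), grows as the key is turned clockwise seen from above to the stop at 1.0 (start); a spring (0.18 Nm/rad) brings it back to 0 when released. The starter takes from 0.75 rad, held 0.2 s
- key_grip (a point): middle of the key's black bow, on its vertical axis, 97 mm above the bench; the bow is upright, 34 mm wide along this point's x, 8 mm thick along y, 34 mm tall (80 to 114 mm above the bench). It stands on a fixed grey box 90 x 80 mm, 60 mm high
- jar: bystander, to be left alone: small jar with a white cap, 40 mm across, 40 mm tall, standing
- wrench: bystander, to be left alone: wrench, 180 mm
- screwdriver: bystander, to be left alone: screwdriver
- tape_roll: bystander, to be left alone: roll of tape, 90 mm across, 30 mm high
- mug: bystander, to be left alone: mug
- hammer: bystander, to be left alone: hammer
- can: bystander, to be left alone: can, 60 mm across, 110 mm tall
- carton: bystander, fixed: closed cardboard carton, 150 x 150 mm, 70 mm high. Origin: centre of its underside
Things that resemble listed ones, but are neither listed nor needed, are in the scene too. Leave any pink or turquoise look-alike of the offcut1 alone.

How it is judged:
By the outcome, as a careful person would: the job done as asked, in the order asked, and still so for the second after the job is handed in, with the robot touching nothing.
Of offcut0, offcut1, offcut2, offcut3, offcut4 only 3 to 5 are there at a start; the rules pass over those that are not, and their reading is None.
At some moment in a run one of roller_a, roller_b, offcut0, offcut1, offcut2, offcut3 may be knocked a few centimetres aside while the robot is not near it.
It also fails if it takes over 200 s, if anything falls off the work surface, if the arm or the gripper's body presses on something with over 40 N, if the wrist force passes 120 N, or if a joint passes its speed limit or range.

## Working session

There is one attempt and no reset: what is moved stays moved. The work goes in short steps, Python scripts to look and compute and a shell command to move; the robot and the scene stay as the last step left them, time stands still between calls to the robot, and variables do not carry over. Pictures are saved under pics/ and viewed, about 12 in all and at most 16, crops included, and the job is handed in when it is done.

```bash
mkdir -p pics; ls
python3 - <<'E'
from rig import *
import cv2,numpy as np
print(get_state())
for n in("scene","top","wrist"):
    im,d=get_image(n); cv2.imwrite(f"pics/{n}0.png",im[:,:,::-1]); np.save(f"pics/{n}0.npy",d); print(n,camera_params(n),(d==0).mean())
E
```

```text
pics
{'time': 0.0, 'qpos': array([-1.20150162,  0.59213685,  0.04828121,  1.60985968, -0.03329215,
        0.94271585, -0.03370582]), 'joint_velocities': array([ 0.00099363,  0.00141522, -0.00147724,  0.00055031, -0.00092881,
       -0.00121341,  0.00045198]), 'joint_efforts': array([ 4.61667751e-04, -5.48681295e+01,  1.54661559e+00, -1.98125392e+01,
        9.38860991e-03,  8.69652577e-03,  1.01436973e-05]), 'ee_pos': array([323.28218353, 647.97899633, 230.11370908]), 'orientation': array([-0.86331376,  1.39519623,  0.86114366]), 'contact_force': array([ 1.36749307, -0.3135854 , -0.27072705]), 'torque': array([-0.01663737, -0.05082157,  0.046347  ]), 'grip_width': 85.5152941907467}
scene {'K': array([[576.35030778,   0.        , 324.1678582 ],
       [  0.        , 576.35030778, 242.69227803],
       [  0.        ,   0.        ,   1.        ]]), 'xyz': array([1511.06548609,  110.26794905, 1028.92717266]), 'rotation': array([0.61016606, 0.70694768, 1.63891489])} 0.02875325520833333
top {'K': array([[608.85577143,   0.        , 318.78280659],
       [  0.        , 608.85577143, 230.3260303 ],
       [  0.        ,   0.        ,   1.        ]]), 'xyz': array([ 430.49434763,  -49.21856296, 1518.84906209]), 'rotation': array([ 0.07624287, -0.05306915, -1.55058408])} 0.00396484375
wrist {'K': array([[381.35869973,   0.        , 323.77334917],
       [  0.        , 381.35869973, 240.05924127],
       [  0.        ,   0.        ,   1.        ]]), 'tool_from_camera': array([[-1.20953411e-04,  2.99865500e-01, -9.53981482e-01,
        -1.41248361e+02],
       [ 3.47976985e-04,  9.53981444e-01,  2.99865444e-01,
         7.57314945e+01],
       [ 9.99999932e-01, -2.95693851e-04, -2.19733602e-04,
        -5.39763709e-02],
       [ 0.00000000e+00,  0.00000000e+00,  0.00000000e+00,
         1.00000000e+00]])} 0.003955078125
```

View pics/top0.png

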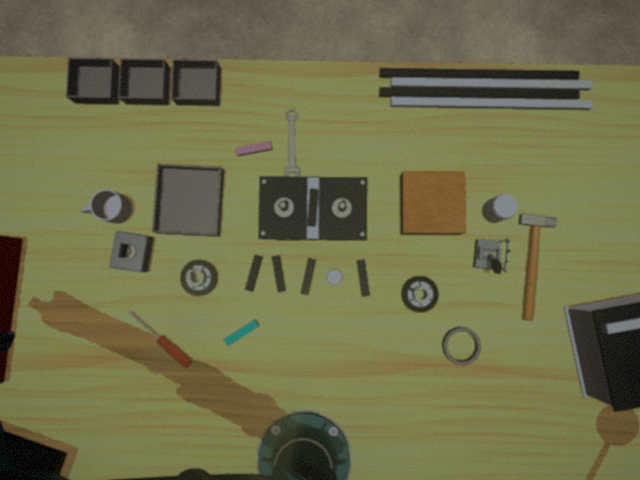

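View pics/scene0.png

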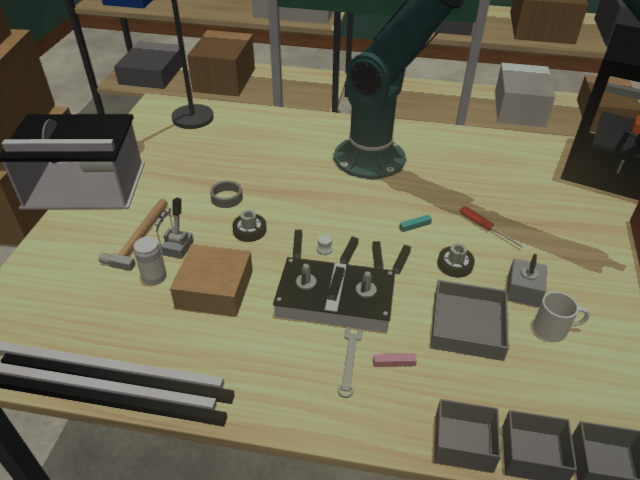

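```bash
cat > h.py <<'E'
import numpy as np,cv2
from scipy.spatial.transform import Rotation as R
from rig import get_state,get_image,camera_params
def cam(n,st=None):
    p=camera_params(n)
    if n!="wrist": return p["K"],R.from_rotvec(p["rotation"]).as_matrix(),np.array(p["xyz"])
    st=st or get_state(); T=np.array(p["tool_from_camera"]); Rt=R.from_rotvec(st["orientation"]).as_matrix()
    return p["K"],Rt@T[:3,:3],Rt@T[:3,3]+st["ee_pos"]
def ray(c,u,v):
    K,Rm,t=c; return Rm@np.array([(u-K[0,2])/K[0,0],-(v-K[1,2])/K[1,1],-1.])
def atz(c,u,v,z):
    r=ray(c,u,v); return c[2]+r*(z-c[2][2])/r[2]
def atd(c,u,v,d): return c[2]+ray(c,u,v)*d
def cloud(c,d):
    K,Rm,t=c; v,u=np.mgrid[:480,:640]
    P=np.stack([(u-K[0,2])/K[0,0]*d,-(v-K[1,2])/K[1,1]*d,-d],-1)@Rm.T+t
    P[d==0]=np.nan; return P
def proj(c,P):
    K,Rm,t=c; q=(np.asarray(P)-t)@Rm; return K[0,0]*q[...,0]/-q[...,2]+K[0,2], -K[1,1]*q[...,1]/-q[...,2]+K[1,2]
def pose():
    st=get_state(); M=R.from_rotvec(st["orientation"]).as_matrix()
    return st["ee_pos"],M,np.degrees(np.arctan2(M[1,2],M[0,2]))
def go(x,y,z,yaw=None):
    """print tool-axis shift (x,y,z, units 0.1m) and turn (units 360) for going to TCP x,y,z and jaw-axis yaw deg (mod 180)"""
    p,M,a=pose(); s=M.T@(np.array([x,y,z])-p)/100
    t=0 if yaw is None else (yaw-a+90)%180-90
    print(f"to {x:.0f},{y:.0f},{z:.0f} yaw {yaw}: shift {s.round(3)}, yaw now {a:.1f} dyaw {t:.1f} -> turn {-t/360:.4f}")
E
python3 - <<'E'
from h import *
p,M,a=pose();print(M.round(3),a)
top=cam("top");sc=cam("scene");d=np.load("pics/top0.npy");P=cloud(top,d);ds=np.load("pics/scene0.npy");Q=cloud(sc,ds)
for n,(u,v) in dict(feeder=(313,208),tray=(188,200),keybox=(131,251),lever=(490,255),carton=(433,203),ra=(199,277),rb=(420,294),o0=(254,273),o1=(278,273),o2=(308,276),o3=(363,278),jar=(335,276),bench=(340,350),spa=(284,207),spb=(342,207)).items(): print(n,P[v,u].round(0))
for n,(u,v) in dict(deck=(352,290),trayfl=(470,315),ra=(456,262),rb=(250,227),bench=(330,230)).items(): print('scene',n,Q[v,u].round(0))
im=cv2.imread("pics/top0.png")
c=[cv2.resize(im[v-40:v+40,u-53:u+53],(400,300),interpolation=cv2.INTER_CUBIC) for u,v in((199,277),(420,294),(312,207),(490,255))]
g=np.vstack([np.hstack(c[:2]),np.hstack(c[2:])]); cv2.imwrite("pics/c1.png",cv2.convertScaleAbs(g,alpha=1.6))
E
```

```text
[[-0.001 -0.895  0.446]
 [-0.002  0.446  0.895]
 [-1.    -0.    -0.002]] 63.48808329233032
feeder [604. -12.  69.]
tray [626. 305.   2.]
keybox [492. 424.  63.]
lever [ 500. -437.   56.]
carton [ 620. -298.   74.]
ra [434. 272.  -4.]
rb [ 402. -280.   -3.]
o0 [446. 131.  24.]
o1 [447.  72.  23.]
o2 [441.  -1.  15.]
o3 [ 439. -137.   20.]
jar [442. -68.  37.]
bench [262. -84.   2.]
spa [601.  55. 104.]
spb [602. -80. 114.]
scene deck [615.  29.  53.]
scene trayfl [596. 305.   3.]
scene ra [449. 268.  25.]
scene rb [ 421. -267.   30.]
scene bench [361. -64.   1.]
```

View pics/c1.png

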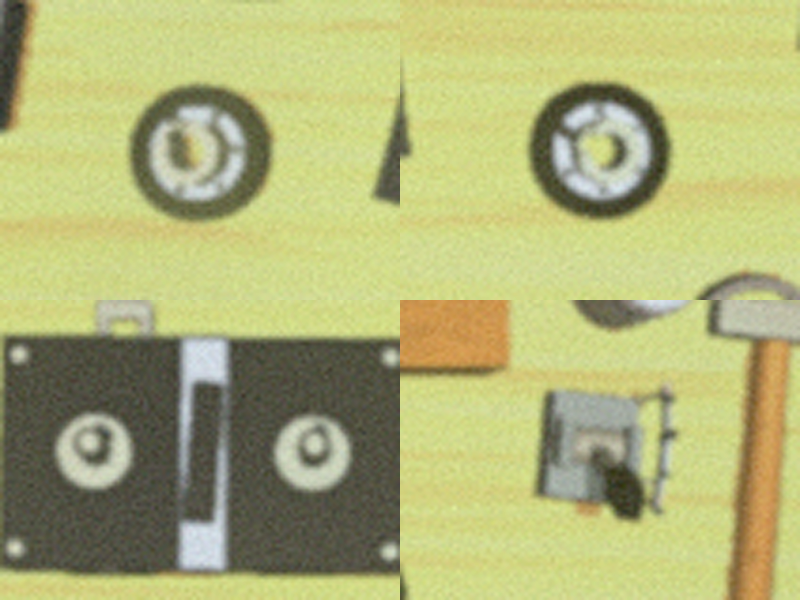

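```bash
cat > look.py <<'E'
import sys,pickle
from h import *
n=sys.argv[1]; st=get_state(); im,d=get_image("wrist")
cv2.imwrite(f"pics/{n}.png",cv2.convertScaleAbs(im[:,:,::-1],alpha=1.5)); pickle.dump((cam("wrist",st),d),open(f"pics/{n}.pkl","wb"))
p,M,a=pose(); print(n,p.round(1),round(a,2),get_state()["time"])
E
python3 -m handwheel '[[1,[0,0,0],-0.0184],[1,[0,0,0],-0.0184],[1,[0,0,0],-0.0184],[1,[0,0,0],-0.0184],[1,[0,0,0],0]]'
python3 -m handwheel '[[1,[0,-0.163,-0.353],0],[1,[0,-0.163,-0.353],0],[1,[0,-0.163,-0.353],0],[1,[0,-0.163,-0.353],0],[1,[0,-0.163,-0.353],0],[1,[0,-0.163,-0.353],0],[1,[0,-0.163,-0.353],0],[1,[0,-0.163,-0.353],0],[1,[0,-0.163,-0.353],0],[1,[0,0,0],0],[1,[0,0,0],0]]'
python3 look.py w1
python3 -m handwheel '[[1,[0,0,-0.34],0],[1,[0,0,-0.34],0],[1,[0,0,-0.34],0],[1,[0,0,-0.34],0],[1,[0,0,-0.34],0],[1,[0,0,-0.34],0],[1,[0,0,-0.34],0],[1,[0,0,-0.34],0],[1,[0,0,0],0],[1,[0,0,0],0]]'
python3 look.py w2
python3 -m handwheel '[[1,[0,0,-0.38],0],[1,[0,0,-0.38],0],[1,[0,0,-0.38],0],[1,[0,0,-0.38],0],[1,[0,0,-0.38],0],[1,[0,0,-0.38],0],[1,[0,0,-0.38],0],[1,[0,0,-0.38],0],[1,[0,0,0],0],[1,[0,0,0],0]]'
python3 look.py w3
```

```text
time: 0.57
ee_pos: [323.8, 648.3, 230.8]
orientation: [-1.21, 1.21, 1.21]
contact_force: [0.2, 0.5, 0.2]
grip_width: 85.5
time: 1.48
ee_pos: [471.9, 327.4, 231.3]
orientation: [-1.203, 1.215, 1.201]
contact_force: [0.6, 1.8, -0.3]
grip_width: 85.0
w1 [470.7 330.1 231.4] 89.71 1.5333
time: 2.37
ee_pos: [470.3, 58.8, 231.4]
orientation: [-1.207, 1.21, 1.207]
contact_force: [-0.6, 1.0, -0.0]
grip_width: 85.2
w2 [470.5  60.5 231.5] 89.99 2.4167
time: 3.25
ee_pos: [471.6, -245.4, 231.3]
orientation: [-1.208, 1.209, 1.207]
contact_force: [-0.0, 1.1, 0.6]
grip_width: 85.2
w3 [ 471.6 -243.3  231.1] 90.08 3.3
```

View pics/w1.png

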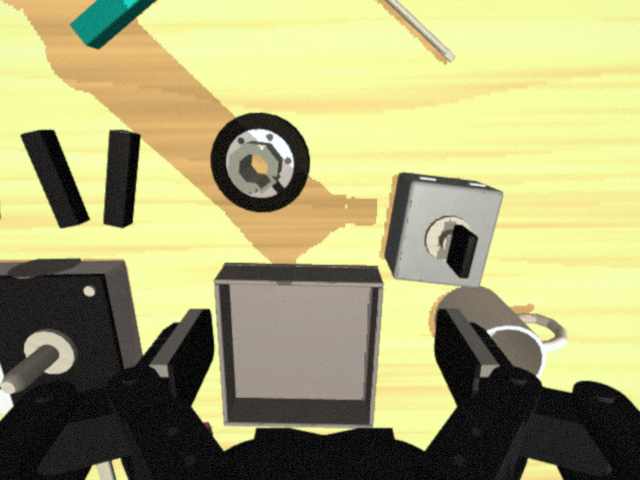

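View pics/w2.png

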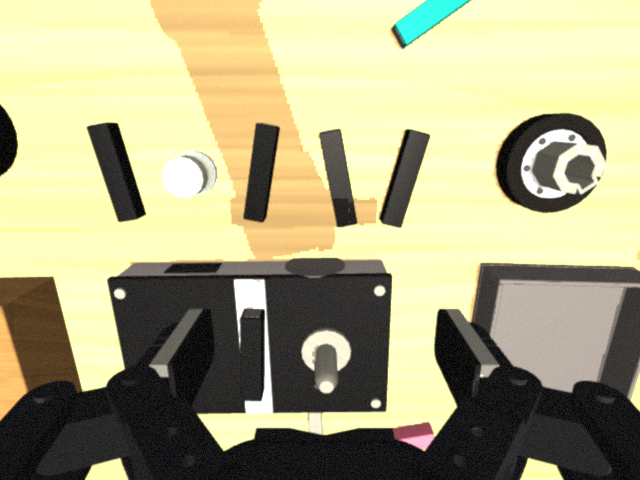

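View pics/w3.png

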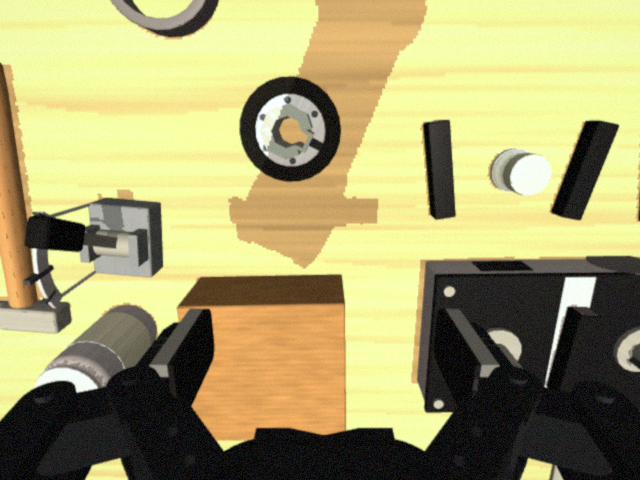

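```bash
cat > meas.py <<'E'
import pickle
from h import *
from scipy.ndimage import label
def load(n):
    c,d=pickle.load(open(f"pics/{n}.pkl","rb")); return c,cloud(c,d),cv2.imread(f"pics/{n}.png")
def offcuts(n,z0=13,z1=30,box=(380,520,-230,230)):
    c,P,im=load(n); g=im.max(-1)
    m=(g<75)&(P[...,2]>z0)&(P[...,2]<z1)&(P[...,0]>box[0])&(P[...,0]<box[1])&(P[...,1]>box[2])&(P[...,1]<box[3])
    L,k=label(m)
    for i in range(1,k+1):
        s=L==i
        if s.sum()<250: continue
        q=P[s]; q=q[q[:,2]>np.median(q[:,2])-4]; r=cv2.minAreaRect(q[:,:2].astype(np.float32)); w,h=r[1]; a=r[2] if w>h else r[2]+90
        print(n,"obj xy",np.round(r[0],1),"size",np.round(sorted(r[1]),1),"long axis deg",round(a%180,1),"z",np.median(q[:,2]).round(1))
if __name__=="__main__":
    for n in("w1","w2","w3"): offcuts(n)
    offcuts("w2",60,82,(520,680,-40,25)); offcuts("w3",60,82,(520,680,-40,25))
    for n,cx,cy in(("w1",436,268),("w2",436,268),("w3",405,-272)):
        c,P,im=load(n)
        s=(np.hypot(P[...,0]-cx,P[...,1]-cy)<75)&(P[...,2]>20)&(P[...,2]<30)&(im.max(-1)<75)
        q=P[s]; (x,y),r=cv2.minEnclosingCircle(q[:,:2].astype(np.float32)); 
        h=P[(np.hypot(P[...,0]-cx,P[...,1]-cy)<60)&(P[...,2]>50)&(P[...,2]<65)]
        print(n,"tyre",round(x,1),round(y,1),"r",round(r,1),"z",np.median(q[:,2]).round(1),"hub",len(h),h.mean(0).round(1),(h.max(0)-h.min(0)).round(0))
    # pixel points
    def pt(n,name,u,v,z):
        c,P,im=load(n); print(n,name,"atz",atz(c,u,v,z).round(1)[:2],"depth",P[v,u].round(1))
    for a in(("w1","tray c1",218,283,45),("w1","tray c2",382,283,45),("w1","tray c3",225,424,45),("w1","tray c4",374,424,45),("w1","bow",463,240,114),("w1","keybox",445,232,60),
      ("w2","fe1",115,277,50),("w2","fe2",388,277,50),("w2","sha",326,385,106),("w2","shoulder a",326,352,56),("w2","off",254,345,75),("w3","shoulder b",500,352,56),
      ("w3","lev grip",50,233,110),("w3","lev block",140,225,35)): pt(*a)
    def crop(n,u,v,s,k): 
        c,P,im=load(n); return cv2.resize(im[max(v-s*3//4,0):v+s*3//4,max(u-s,0):u+s],(400,300),interpolation=cv2.INTER_CUBIC)
    g=np.vstack([np.hstack([crop("w1",260,163,60,0),crop("w3",290,130,60,0)]),np.hstack([crop("w2",326,365,50,0),crop("w1",450,240,70,0)])]); cv2.imwrite("pics/c2.png",g)
E
python3 meas.py
```

```text
w1 obj xy [447.1  73.4] size [20.  88.3] long axis deg 10.8 z 18.6
w1 obj xy [447.8 134.8] size [20.2 89.2] long axis deg 166.3 z 18.7
w2 obj xy [ 441.1 -136.2] size [19.8 88.1] long axis deg 9.2 z 18.7
w2 obj xy [441.9  -0.5] size [19.2 88.5] long axis deg 168.8 z 18.7
w2 obj xy [447.6 133. ] size [18.9 87.4] long axis deg 166.1 z 18.7
w2 obj xy [433.6 226.4] size [ 7.2 45.4] long axis deg 180.0 z 23.2
w2 obj xy [476.1  77.9] size [18.1 28.5] long axis deg 10.7 z 18.7
w3 obj xy [ 440.8 -137.8] size [19.7 88.5] long axis deg 8.9 z 18.7
w3 obj xy [441.7  -1.9] size [21.  88.6] long axis deg 168.7 z 18.7
w2 obj xy [606.4 -10.1] size [20.  90.4] long axis deg 176.8 z 68.8
w3 obj xy [603.3 -10.2] size [22.2 82.2] long axis deg 177.0 z 68.6
w1 tyre 433.3 269.1 r 44.1 z 23.7 hub 1326 [432.5 268.   55.5] [41. 42.  8.]
w2 tyre 433.4 267.4 r 44.9 z 23.7 hub 1573 [432.6 266.8  55.1] [42. 42.  8.]
w3 tyre 404.6 -275.9 r 44.3 z 23.7 hub 1359 [ 404.1 -277.3   55.6] [42. 43.  9.]
w1 tray c1 atz [540.3 227.4] depth [541.3 226.6  42.6]
w1 tray c2 atz [541.6 380.5] depth [542.3 380.7  43.5]
w1 tray c3 atz [703.  219.7] depth [704.6 219.1  43.3]
w1 tray c4 atz [704.3 377.9] depth [748.2 385.   -1.7]
w1 bow atz [478.2 425.7] depth [481.8 429.9 102.9]
w1 keybox atz [488.1 430.1] depth [486.2 428.   66.4]
w2 fe1 atz [ 530.7 -132.7] depth [ 532.8 -135.6   45.1]
w2 fe2 atz [531.5 117. ] depth [532.  117.2  49. ]
w2 sha atz [604.8  59.9] depth [606.3  59.9 104.1]
w2 shoulder a atz [606.6  60.2] depth [597.6  60.1  69.3]
w2 off atz [586.4  -4.4] depth [590.   -5.6  69.4]
w3 shoulder b atz [608.3 -77.1] depth [ 465.5 -190.3  268.5]
w3 lev grip atz [ 472.8 -442.3] depth [ 466.9 -427.2  130.1]
w3 lev block atz [ 487.4 -414.3] depth [ 489.2 -417.7   28.2]
```

View pics/c2.png

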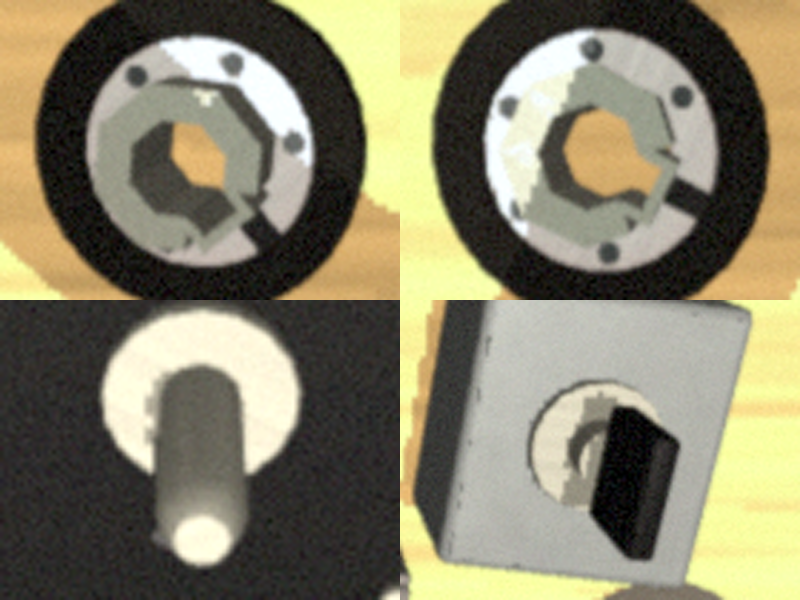

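```bash
python3 -m handwheel '[[1,[0,-0.261,0.291],0],[1,[0,-0.261,0.291],0],[1,[0,-0.261,0.291],0],[1,[0,-0.261,0.291],0],[1,[0,-0.261,0.291],0],[1,[0,-0.261,0.291],0],[1,[0,-0.261,0.291],0],[1,[0,-0.261,0.291],0],[0.45,[0,0,0],0],[0.45,[0,0,0],0],[0.45,[0,0,0],0]]'
python3 look.py w4
python3 - <<'E'
from h import *
from meas import offcuts,load
offcuts("w4",60,82,(520,680,-40,25))
go(606,-10.5,54,86.9)
c,P,im=load("w4")
m=[]
for y in(60,-78):
    u,v=proj(c,(606,y,80)); u,v=int(u),int(v);print(u,v); v=max(v,50)
    m.append(cv2.resize(im[v-50:v+50,u-66:u+66],(400,300),interpolation=cv2.INTER_CUBIC))
cv2.imwrite("pics/c3.png",np.hstack(m))
E
```

```text
time: 4.22
ee_pos: [678.1, -9.1, 230.7]
orientation: [-1.211, 1.208, 1.214]
contact_force: [-0.9, -1.4, -0.3]
grip_width: 52.1
w4 [677.8 -11.1 230.9] 90.08 4.2667
w4 obj xy [607.9 -10.6] size [18.3 88.3] long axis deg 177.6 z 68.7
to 606,-10,54 yaw 86.9: shift [1.77  0.715 0.008], yaw now 90.1 dyaw -3.2 -> turn 0.0088
418 126
230 125
```

View pics/c3.png

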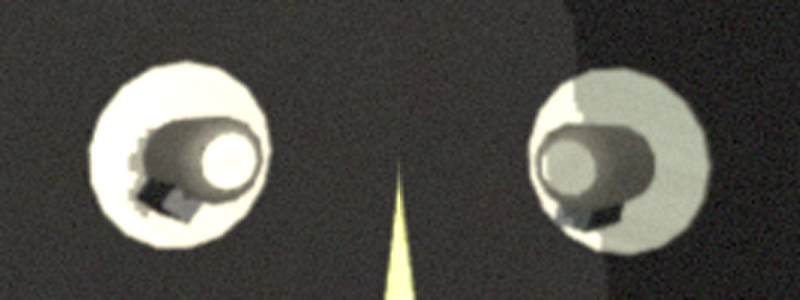

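Run:
```python
from h import *
from meas import load
c,P,im=load("w4"); K=7; out=[]
for nm,top,sh,key,ctr in(("a",(427.9,128.8),(411.4,127.2),(412,143.7),(415,132)),("b",(219.4,130.1),(236.6,127.8),(221,146.6),(229,133))):
    T=atz(c,*top,106)[:2];S=atz(c,*sh,56)[:2];Kp=atz(c,*key,92)[:2]
    A=(T+S)/2; d=Kp-A; an=np.arctan2(d[1],d[0]); print(nm,"top",T.round(1),"shoulder",S.round(1),"key",d.round(1),np.hypot(*d).round(1),np.degrees(an).round(1))
    u0,v0=ctr[0]-28,ctr[1]-42
    cr=cv2.resize(im[v0:v0+84,u0:u0+56],(56*K,84*K),interpolation=cv2.INTER_CUBIC)
    def dr(pts,col):
        q=np.stack(proj(c,pts),-1); q=((q-[u0,v0]+.5)*K).astype(np.int32); cv2.polylines(cr,[q],True,col,1)
    th=np.linspace(0,6.28,60); circ=lambda r,z:np.stack([A[0]+r*np.cos(th),A[1]+r*np.sin(th),0*th+z],-1)
    dr(circ(24,56),(0,255,0));dr(circ(10,98),(0,255,255))
    x=np.array([np.cos(an),np.sin(an)]);y=np.array([-x[1],x[0]])
    for z in(56,92): dr(np.array([[*(A+x*a+y*b),z] for a,b in((8,-4),(15,-4),(15,4),(8,4))]),(0,0,255) if z>60 else (255,0,0))
    out.append(cr)
cv2.imwrite("pics/c4.png",np.hstack(out))
```

```text
a top [607.3  60. ] shoulder [607.   59.9] key [10.6 -6.7] 12.6 -32.4
b top [608.7 -79.7] shoulder [608.1 -79. ] key [12.  -3.8] 12.6 -17.4
```

View pics/c4.png

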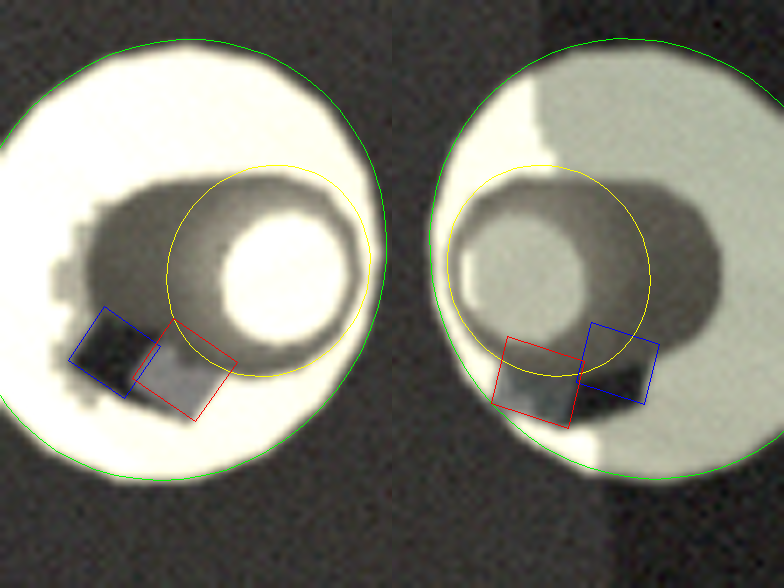

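```bash
python3 -m handwheel '[[0.45,[0,0.23,0],0.008],[0.45,[0,0.24,0],0],[0.45,[0,0.23,0],0],[0.45,[0.35,0,0],0],[0.45,[0.35,0,0],0],[0.45,[0.35,0,0],0],[0.45,[0.35,0,0],0],[0.45,[0.2,0,0],0],[0.45,[0.17,0,0],0],[0.45,[0,0,0],0]]'
python3 -m handwheel '[[0,[0,0,0],0],[0,[0,0,0],0],[0,[0,0,0],0],[0,[0,0,0],0],[0,[0,0,0],0],[0,[0,0,0],0]]'
python3 - <<'E'
from h import *
go(607,-10,130); go(622,302,130,90); print(get_state()["qpos"].round(2))
from meas import load
out=[]
for n,mk,(x,y) in(("w1",(278.6,188.5),(432.8,268)),("w3",(317,144),(404.3,-276.8))):
    c,P,im=load(n); M=atz(c,*mk,22); d=M[:2]-[x,y]; an=np.arctan2(d[1],d[0]); print(n,"mark depth",P[int(mk[1]),int(mk[0])].round(1),d.round(1),np.hypot(*d).round(1),"keyway deg",np.degrees(an).round(1))
    u,v=proj(c,(x,y,40)); u0,v0=int(u)-28,int(v)-28; K=14
    cr=cv2.resize(im[v0:v0+56,u0:u0+56],(56*7,56*7),interpolation=cv2.INTER_CUBIC)
    def dr(p,z,col):
        a=np.array(p)@np.array([[np.cos(an),np.sin(an)],[-np.sin(an),np.cos(an)]])+[x,y]
        q=np.stack(proj(c,np.c_[a,np.full(len(a),z)]),-1); cv2.polylines(cr,[((q-[u0,v0]+.5)*7).astype(np.int32)],True,col,1)
    t=np.radians(22.5+45*np.arange(8)); dr(np.c_[np.cos(t),np.sin(t)]*20/np.cos(np.pi/8),57,(0,0,255))
    dr([(9,-5.5),(16.8,-5.5),(16.8,5.5),(9,5.5)],57,(0,255,0))
    out.append(cr)
cv2.imwrite("pics/c5.png",np.hstack(out))
E
```

```text
time: 5.1
ee_pos: [605.2, -11.2, 51.2]
orientation: [-1.168, 1.24, 1.175]
contact_force: [-0.1, -0.6, 0.1]
grip_width: 38.5
time: 5.6
ee_pos: [609.7, -9.9, 55.3]
orientation: [-1.173, 1.231, 1.171]
contact_force: [-0.7, -0.4, 3.4]
grip_width: 18.5
to 607,-10,130 yaw None: shift [-0.747  0.025 -0.003], yaw now 87.1 dyaw 0.0 -> turn 0.0000
to 622,302,130 yaw 90: shift [-0.747  0.033  3.121], yaw now 87.1 dyaw 2.9 -> turn -0.0080
[-0.09  0.69  0.05  1.98 -0.06  0.47  1.52]
w1 mark depth [455.4 284.7  23.1] [23.2 17.1] 28.9 keyway deg 36.4
w3 mark depth [ 416.2 -251.8   22.6] [12. 25.] 27.7 keyway deg 64.4
```

View pics/c5.png

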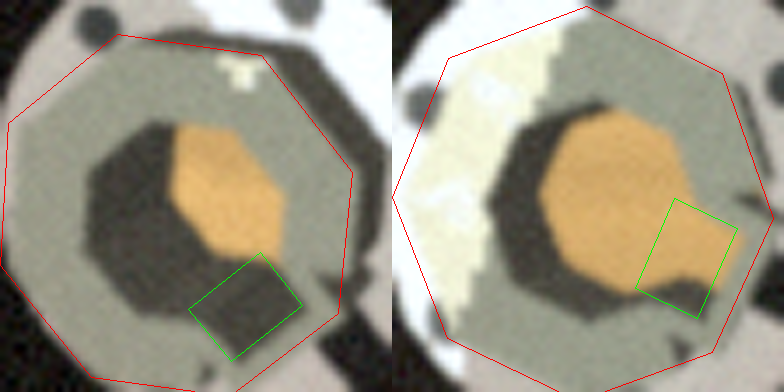

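```bash
python3 -m handwheel '[[0,[-0.25,0,0],0],[0,[-0.25,0,0],0],[0,[-0.25,0,0],-0.008],[0,[0,-0.02,0.39],0],[0,[0,-0.02,0.39],0],[0,[0,-0.02,0.39],0],[0,[0,-0.02,0.39],0],[0,[0,-0.02,0.39],0],[0,[0,-0.02,0.39],0],[0,[0,-0.02,0.39],0],[0,[0,0,0.39],0],[0,[0,0,0.39],0]]'
python3 -m handwheel '[[0,[0,0,0.05],0],[0,[0.2,0,0],0],[0,[0.25,0,0],0],[0,[0,0,0],0]]'; python3 -c "
from h import *
go(622,346,14,90);print(get_state()['contact_force'],get_state()['grip_width'])"
```

```text
time: 6.6
ee_pos: [622.9, 343.1, 129.5]
orientation: [-1.209, 1.209, 1.209]
contact_force: [1.2, -0.5, -0.7]
grip_width: 18.3
time: 6.93
ee_pos: [619.6, 344.8, 79.9]
orientation: [-1.21, 1.217, 1.213]
contact_force: [-0.4, 0.0, -1.6]
grip_width: 18.3
to 622,346,14 yaw 90: shift [ 0.659 -0.029  0.015], yaw now 90.1 dyaw -0.1 -> turn 0.0001
[-0.42599572  0.03066867 -1.56364727] 18.310182212082015
```

```bash
python3 -m handwheel '[[0,[0.22,0,0],0],[0,[0.22,0,0],0],[0,[0.22,0,0],0],[0,[0,0,0],0],[0.35,[0,0,0],0],[0.35,[0,0,0],0],[0.35,[0,0,0],0],[0.35,[-0.3,0,0],0],[0.35,[-0.35,0,0],0],[0.35,[-0.35,0,0],0],[0.35,[-0.36,0,0],0]]'
python3 -m handwheel '[[0.5,[0,0.25,-0.303],0],[0.5,[0,0.25,-0.303],0],[0.5,[0,0.25,-0.303],0],[0.5,[0,0.25,-0.303],0],[0.5,[0,0.25,-0.303],0],[0.5,[0,0.25,-0.303],0],[0.5,[0,0.25,-0.303],0.0190],[0.5,[0,0,0],0.0190],[0.5,[0,0,0],0],[0.5,[0,0,0],0]]'
python3 look.py w5; python3 -c "
from h import *
from meas import offcuts
offcuts('w5')
go(447.5,134,3,76.2)"
```

```text
time: 7.85
ee_pos: [623.5, 346.3, 157.5]
orientation: [-1.209, 1.207, 1.208]
contact_force: [0.8, 0.4, -0.5]
grip_width: 29.9
time: 8.68
ee_pos: [449.7, 134.7, 155.9]
orientation: [-1.034, 1.307, 1.031]
contact_force: [0.1, 0.2, 0.7]
grip_width: 42.7
w5 [450.1 135.4 155.7] 76.51 8.7333
w5 obj xy [433.6 226.5] size [ 6.9 45.6] long axis deg 0.0 z 23.4
w5 obj xy [452.6 132.9] size [18.6 78.4] long axis deg 165.8 z 18.7
w5 obj xy [446.8  72.6] size [19.3 88.8] long axis deg 11.0 z 18.6
w5 obj xy [ 4.417e+02 -1.000e-01] size [19.6 88.8] long axis deg 168.8 z 18.7
w5 obj xy [ 460.1 -132.1] size [20.9 49.4] long axis deg 7.7 z 18.4
to 448,134,3 yaw 76.2: shift [ 1.527  0.027 -0.024], yaw now 76.5 dyaw -0.3 -> turn 0.0008
```

```bash
python3 -m handwheel '[[0.5,[0.36,0.01,-0.01],0],[0.5,[0.36,0.02,-0.01],0],[0.5,[0.36,0,0],0],[0.5,[0.28,0,0],0],[0.5,[0.16,0,0],0],[0.5,[0,0,0],0],[0,[0,0,0],0],[0,[0,0,0],0],[0,[0,0,0],0],[0,[0,0,0],0],[0,[0,0,0],0]]'
python3 -m handwheel '[[0,[-0.25,0,0],0],[0,[-0.25,0,0],-0.019],[0,[-0.26,0,0],-0.019],[0,[0,-0.29,0.208],0],[0,[0,-0.29,0.208],0],[0,[0,-0.29,0.208],0],[0,[0,-0.29,0.208],0],[0,[0,-0.29,0.208],0],[0,[0,-0.29,0.208],0],[0,[0,0,0],0],[0,[0,0,0],0]]'
python3 -c "
from h import *
go(622,258,14,90);print(get_state()['contact_force'],get_state()['grip_width'])"
```

```text
time: 9.65
ee_pos: [445.2, 133.2, 3.0]
orientation: [-1.032, 1.311, 1.031]
contact_force: [0.1, -1.4, -0.6]
grip_width: 18.5
time: 10.57
ee_pos: [620.2, 259.6, 78.6]
orientation: [-1.21, 1.206, 1.21]
contact_force: [-0.8, -0.4, -0.4]
grip_width: 18.9
to 622,258,14 yaw 90: shift [ 0.646 -0.017 -0.017], yaw now 90.1 dyaw -0.1 -> turn 0.0003
[-0.82533346 -0.39244648 -0.42804192] 18.924341296182053
```

```bash
python3 -m handwheel '[[0,[0.22,-0.01,-0.01],0],[0,[0.22,0,0],0],[0,[0.21,0,0],0],[0,[0,0,0],0],[0.35,[0,0,0],0],[0.35,[0,0,0],0],[0.35,[0,0,0],0],[0.35,[-0.3,0,0],0],[0.35,[-0.38,0,0],0],[0.35,[-0.38,0,0],0]]'
python3 -m handwheel '[[0.5,[0,0.249,-0.264],0],[0.5,[0,0.249,-0.264],0],[0.5,[0,0.249,-0.264],0],[0.5,[0,0.249,-0.264],0],[0.5,[0,0.249,-0.264],0],[0.5,[0,0.249,-0.264],0],[0.5,[0,0.249,-0.264],-0.0152],[0.5,[0,0,0],-0.0152],[0.5,[0,0,0],0],[0.5,[0,0,0],0]]'
python3 look.py w6; python3 -c "
from h import *
from meas import offcuts
offcuts('w6')
go(447,73,3.5,100.9)"
```

```text
time: 11.4
ee_pos: [619.4, 256.3, 121.1]
orientation: [-1.209, 1.21, 1.209]
contact_force: [1.1, -0.1, 0.9]
grip_width: 29.7
time: 12.23
ee_pos: [446.8, 72.0, 120.6]
orientation: [-1.347, 1.111, 1.343]
contact_force: [0.2, -0.2, 0.0]
grip_width: 42.2
w6 [447.4  72.7 120.4] 100.82 12.2833
w6 obj xy [ 440.8 -135.8] size [20.4 88.7] long axis deg 8.6 z 18.5
w6 obj xy [441.6  -0.5] size [19.5 89.1] long axis deg 168.9 z 18.7
w6 obj xy [446.5  72. ] size [19.1 88.7] long axis deg 11.1 z 18.7
w6 obj xy [433.7 226.5] size [ 7. 46.] long axis deg 0.1 z 22.8
to 447,73,4 yaw 100.9: shift [1.169 0.008 0.003], yaw now 100.8 dyaw 0.1 -> turn -0.0002
```

```bash
python3 -m handwheel '[[0.5,[0.36,0,0],0],[0.5,[0.36,0,0],0],[0.5,[0.28,0,0],0],[0.5,[0.17,0,0],0],[0.5,[0,0,0],0],[0,[0,0,0],0],[0,[0,0,0],0],[0,[0,0,0],0],[0,[0,0,0],0],[0,[0,0,0],0]]'
python3 -m handwheel '[[0,[-0.25,0,0],0],[0,[-0.25,0,0],0.0152],[0,[-0.26,0,0],0.0152],[0,[0,-0.219,0.286],0],[0,[0,-0.219,0.286],0],[0,[0,-0.219,0.286],0],[0,[0,-0.219,0.286],0],[0,[0,-0.219,0.286],0],[0,[0,-0.219,0.286],0],[0,[0,-0.219,0.286],0],[0,[0,-0.219,0.286],0],[0,[0,0,0],0]]'
python3 -c "
from h import *
go(622,302,14,90);print(get_state()['contact_force'],get_state()['grip_width'])"
```

```text
time: 13.12
ee_pos: [446.0, 72.1, 3.0]
orientation: [-1.349, 1.111, 1.347]
contact_force: [0.3, 0.3, 0.5]
grip_width: 18.6
time: 14.12
ee_pos: [625.0, 310.2, 79.6]
orientation: [-1.211, 1.194, 1.212]
contact_force: [0.8, 0.8, 0.6]
grip_width: 18.6
to 622,302,14 yaw 90: shift [ 0.655  0.036 -0.087], yaw now 90.3 dyaw -0.3 -> turn 0.0009
[0.7551598  0.80560702 0.55443821] 18.64320590413276
```

```bash
python3 -m handwheel '[[0,[0,0,0],0],[0,[0,0,0],0],[0,[0.22,0,0],0],[0,[0.22,0,0],0],[0,[0.21,0,0],0],[0,[0,0,0],0],[0.35,[0,0,0],0],[0.35,[0,0,0],0],[0.35,[0,0,0],0],[0.35,[-0.3,0,0],0],[0.35,[-0.38,0,0],0],[0.35,[-0.38,0,0],0]]'
python3 look.py w6b
python3 -m handwheel '[[0.5,[0,0.2,-0.337],0],[0.5,[0,0.2,-0.337],0],[0.5,[0,0.2,-0.337],0],[0.5,[0,0.2,-0.337],0],[0.5,[0,0.2,-0.337],0],[0.5,[0,0.2,-0.337],0],[0.5,[0,0.2,-0.337],0],[0.5,[0,0.2,-0.337],0.0155],[0.5,[0,0.2,-0.337],0.0155],[0.5,[0,0,0],0],[0.5,[0,0,0],0],[0.5,[0,0,0],0]]'
python3 look.py w7; python3 -c "
from h import *
from meas import offcuts
offcuts('w6b',15,45,(540,710,220,385))
offcuts('w7')
go(441.6,-0.7,3.5,78.8)"
```

```text
time: 15.12
ee_pos: [620.4, 300.2, 121.1]
orientation: [-1.209, 1.21, 1.209]
contact_force: [-0.3, -0.1, 0.7]
grip_width: 29.8
w6b [625.8 302.7 130.4] 89.95 15.1667
time: 16.17
ee_pos: [438.8, -0.4, 120.4]
orientation: [-1.065, 1.292, 1.062]
contact_force: [-0.1, 0.3, -0.1]
grip_width: 42.8
w7 [4.393e+02 3.000e-01 1.202e+02] 78.91 16.2167
w6b obj xy [622.8 227.2] size [  8.3 161.3] long axis deg 178.7 z 33.7
w6b obj xy [626.6 374.2] size [  2.7 159.3] long axis deg 177.6 z 34.0
w6b obj xy [617.2 254.1] size [19.8 89.6] long axis deg 179.6 z 23.7
w6b obj xy [617.5 296.8] size [19.5 88.7] long axis deg 0.4 z 23.7
w6b obj xy [620.2 343.7] size [19.8 89.3] long axis deg 0.0 z 23.7
w7 obj xy [441.4  -1. ] size [19.  89.2] long axis deg 169.4 z 18.7
w7 obj xy [ 440.7 -136. ] size [20.1 88.9] long axis deg 9.4 z 18.6
to 442,-1,4 yaw 78.8: shift [ 1.167 -0.021 -0.007], yaw now 78.9 dyaw -0.1 -> turn 0.0003
```

```bash
python3 -m handwheel '[[0.5,[0.36,-0.02,-0.01],0],[0.5,[0.36,0,0],0],[0.5,[0.28,0,0],0],[0.5,[0.17,0,0],0],[0.5,[0,0,0],0],[0,[0,0,0],0],[0,[0,0,0],0],[0,[0,0,0],0],[0,[0,0,0],0],[0,[0,0,0],0]]'
python3 -m handwheel '[[0,[-0.33,0,0],0],[0,[-0.33,0,0],-0.0155],[0,[-0.34,0,0],-0.0155],[0,[0,-0.2,0.307],0],[0,[0,-0.2,0.307],0],[0,[0,-0.2,0.307],0],[0,[0,-0.2,0.307],0],[0,[0,-0.2,0.307],0],[0,[0,-0.2,0.307],0],[0,[0,-0.2,0.307],0],[0,[0,-0.2,0.307],0],[0,[0,-0.2,0.307],0]]'
python3 -m handwheel '[[0,[0,0,0],0],[0,[0,0,0],0],[0,[0.2,0,0],0],[0,[0.25,0,0],0],[0,[0.23,0,0],0],[0,[0,0,0],0],[0.35,[0,0,0],0],[0.35,[0,0,0],0],[0.35,[0,0,0],0],[0.35,[-0.3,0,0],0],[0.35,[-0.3,0,0],0],[0.35,[-0.3,0,0],0]]'
python3 -c "
from h import *
go(440.7,-136,125,99.2)"
```

```text
time: 17.05
ee_pos: [439.7, -1.7, 3.0]
orientation: [-1.065, 1.294, 1.064]
contact_force: [-0.6, 0.5, 0.3]
grip_width: 18.8
time: 18.05
ee_pos: [619.4, 275.8, 102.7]
orientation: [-1.209, 1.209, 1.209]
contact_force: [1.0, -0.1, -0.6]
grip_width: 19.2
time: 19.05
ee_pos: [619.5, 274.1, 126.6]
orientation: [-1.209, 1.208, 1.208]
contact_force: [1.6, 0.9, -0.4]
grip_width: 29.9
to 441,-136,125 yaw 99.2: shift [ 0.013  1.786 -4.103], yaw now 90.0 dyaw 9.2 -> turn -0.0257
```

```bash
python3 -m handwheel '[[0.5,[0,0.149,-0.3425],0],[0.5,[0,0.149,-0.3425],0],[0.5,[0,0.149,-0.3425],0],[0.5,[0,0.149,-0.3425],0],[0.5,[0,0.149,-0.3425],0],[0.5,[0,0.149,-0.3425],0],[0.5,[0,0.149,-0.3425],0],[0.5,[0,0.149,-0.3425],0],[0.5,[0,0.149,-0.3425],0],[0.5,[0,0.149,-0.3425],0],[0.5,[0,0.149,-0.3425],0],[0.5,[0,0.149,-0.3425],-0.013]]'
python3 -m handwheel '[[0.5,[0,0,0],-0.013],[0.5,[0,0,0],0],[0.5,[0,0,0],0]]'
python3 look.py w8; python3 -c "
from h import *
from meas import offcuts
offcuts('w8')
go(440.8,-136,3.5,99)"
```

```text
time: 20.05
ee_pos: [440.4, -138.5, 125.9]
orientation: [-1.273, 1.167, 1.267]
contact_force: [-0.0, -0.8, -0.3]
grip_width: 42.6
time: 20.3
ee_pos: [441.3, -137.0, 125.5]
orientation: [-1.328, 1.127, 1.323]
contact_force: [0.4, 0.6, -0.3]
grip_width: 42.4
w8 [ 441.6 -136.1  125.3] 99.29 20.35
w8 obj xy [ 427.6 -222.7] size [14.6 63.3] long axis deg 180.0 z 23.6
w8 obj xy [ 440.7 -136.9] size [19.1 89.4] long axis deg 9.6 z 18.7
to 441,-136,4 yaw 99: shift [1.218 0.011 0.003], yaw now 99.3 dyaw -0.3 -> turn 0.0008
```

```bash
python3 -m handwheel '[[0.5,[0.36,0.01,0],0],[0.5,[0.36,0,0],0],[0.5,[0.32,0,0],0],[0.5,[0.18,0,0],0],[0.5,[0,0,0],0],[0,[0,0,0],0],[0,[0,0,0],0],[0,[0,0,0],0],[0,[0,0,0],0],[0,[0,0,0],0]]'
python3 -m handwheel '[[0,[-0.33,0,0],0],[0,[-0.33,0,0],0.013],[0,[-0.34,0,0],0.013],[0,[0,-0.138,0.355],0],[0,[0,-0.138,0.355],0],[0,[0,-0.138,0.355],0],[0,[0,-0.138,0.355],0],[0,[0,-0.138,0.355],0],[0,[0,-0.138,0.355],0],[0,[0,-0.138,0.355],0],[0,[0,-0.138,0.355],0],[0,[0,-0.138,0.355],0]]'
python3 -m handwheel '[[0,[0,-0.138,0.355],0],[0,[0,-0.138,0.355],0],[0,[0,-0.138,0.355],0],[0,[0,-0.138,0.355],0],[0,[0,0,0],0],[0,[0,0,0],0],[0,[0,0,0],0]]'
python3 -c "
from h import *
go(620,325,34,90);print(get_state()['grip_width'])"
```

```text
time: 21.18
ee_pos: [439.9, -136.7, 3.1]
orientation: [-1.33, 1.127, 1.327]
contact_force: [1.0, -0.5, -1.0]
grip_width: 18.6
time: 22.18
ee_pos: [563.6, 184.5, 102.8]
orientation: [-1.209, 1.209, 1.209]
contact_force: [0.5, -0.4, -0.8]
grip_width: 18.6
time: 22.77
ee_pos: [618.2, 324.0, 102.1]
orientation: [-1.21, 1.211, 1.209]
contact_force: [-0.5, -0.5, 0.0]
grip_width: 18.6
to 620,325,34 yaw 90: shift [ 0.681 -0.019  0.01 ], yaw now 90.0 dyaw 0.0 -> turn -0.0000
18.60271183471885
```

```bash
python3 -m handwheel '[[0,[0.22,0,0],0],[0,[0.24,0,0],0],[0,[0.22,0,0],0],[0,[0,0,0],0],[0.35,[0,0,0],0],[0.35,[0,0,0],0],[0.35,[0,0,0],0],[0.35,[-0.3,0,0],0],[0.35,[-0.38,0,0],0],[0.35,[-0.38,0,0],0],[0.35,[-0.3,0,0],0]]'
python3 look.py w9t
python3 -m handwheel '[[1,[-0.05,0.31,-0.095],0],[1,[-0.05,0.31,-0.095],0],[1,[-0.05,0.31,-0.095],0],[1,[-0.05,0.31,-0.095],0],[1,[-0.05,0.31,-0.095],0.0118],[1,[-0.05,0.31,-0.095],0.0118],[1,[0,0,0],0],[1,[0,0,0],0],[1,[0,0,0],0]]'
python3 look.py w9
cat > rol.py <<'E'
import sys
from meas import *
def roller(n,cx,cy,z0=0,show=None):
    c,P,im=load(n)
    D=np.hypot(P[...,0]-cx,P[...,1]-cy)
    h=P[(D<60)&(P[...,2]>z0+52.5)&(P[...,2]<z0+60)]
    q=P[(D<75)&(P[...,2]>z0+20)&(P[...,2]<z0+30)&(im.max(-1)<75)]; (x,y),r=cv2.minEnclosingCircle(q[:,:2].astype(np.float32))
    (hx,hy),hr=cv2.minEnclosingCircle(h[:,:2].astype(np.float32))
    print(n,"tyre",round(x,1),round(y,1),round(r,1),"hub",round(hx,1),round(hy,1),round(hr,1),"z",np.median(h[:,2]).round(1))
    # polar profile of web brightness r 24..31 (dark mark) and its angle
    th=np.radians(np.arange(0,360,1.)); prof=[]
    for t in th:
        pts=np.array([[hx+r*np.cos(t),hy+r*np.sin(t),z0+24] for r in np.arange(23.5,30,.5)])
        u,v=proj(c,pts); prof.append(np.mean(cv2.remap(im,np.float32(u),np.float32(v),1).max(-1)))
    prof=np.convolve(np.r_[prof[-5:],prof,prof[:5]],np.ones(11)/11,"valid"); k=np.argsort(prof)[:1]; print("darkest web angles",np.argsort(prof)[:12],prof.min().round(0),np.median(prof))
    return c,im,hx,hy
if __name__=="__main__":
    roller(sys.argv[1],float(sys.argv[2]),float(sys.argv[3]))
E
python3 rol.py w1 433 268; python3 rol.py w3 404 -277; python3 rol.py w9 433 268
python3 -c "
from h import *
from meas import offcuts
offcuts('w9t',15,62,(540,710,230,372))"
```

```text
time: 23.68
ee_pos: [620.4, 325.0, 175.1]
orientation: [-1.209, 1.204, 1.206]
contact_force: [1.2, 0.7, -0.7]
grip_width: 30.0
w9t [624.  326.7 181.6] 89.94 23.7333
time: 24.48
ee_pos: [433.6, 270.8, 201.6]
orientation: [-1.099, 1.271, 1.099]
contact_force: [0.4, -0.4, -0.3]
grip_width: 85.1
w9 [434.  270.8 201.3] 81.49 24.5333
w1 tyre 433.3 269.1 44.1 hub 433.7 268.5 21.5 z 55.7
darkest web angles [38 39 37 40 36 41 35 42 34 43 33 44] 36.0 177.486013986014
w3 tyre 404.6 -275.9 44.3 hub 405.3 -276.1 21.5 z 55.7
darkest web angles [65 64 66 63 67 62 68 61 69 60 70 59] 37.0 192.38811188811187
w9 tyre 433.0 268.8 44.3 hub 433.5 268.5 21.4 z 55.7
darkest web angles [276 215 216 275 277 214 217 274  14  15 278  13] 104.0 170.71328671328672
w9t obj xy [617.5 275.7] size [62.6 90.4] long axis deg 179.9 z 24.7
w9t obj xy [620.1 344.1] size [20.1 89.3] long axis deg 179.8 z 23.7
w9t obj xy [621.1 321.1] size [19.2 81.5] long axis deg 0.3 z 23.7
w9t obj xy [703.2 245. ] size [ 2.4 29.9] long axis deg 87.9 z 32.1
w9t obj xy [705.6 324.7] size [ 1.9 60.8] long axis deg 87.9 z 32.8
```

```bash
python3 -c "
from h import *
go(433.4,268.6,31,83)"
```

```text
to 433,269,31 yaw 83: shift [ 1.703  0.008 -0.027], yaw now 81.5 dyaw 1.5 -> turn -0.0042
```

```bash
python3 -m handwheel '[[1,[0.36,0.01,-0.03],-0.0042],[1,[0.36,0,0],0],[1,[0.36,0,0],0],[1,[0.32,0,0],0],[1,[0.2,0,0],0],[1,[0.1,0,0],0],[1,[0,0,0],0]]'
python3 -m handwheel '[[0,[0,0,0],0],[0,[0,0,0],0],[0,[0,0,0],0],[0,[0,0,0],0],[0,[0,0,0],0],[0,[0,0,0],0],[0,[-0.25,0,0],0],[0,[-0.4,0,0],0],[0,[-0.4,0,0],0],[0,[-0.35,0,0],0],[0,[0,0,0],0],[0,[0,0,0],0]]'
python3 look.py w10; python3 -c "
from h import *
print(get_state()['grip_width'],get_state()['contact_force'])
go(607.2,60,171,-32.2+45)"
```

```text
time: 25.12
ee_pos: [431.3, 266.9, 28.1]
orientation: [-1.118, 1.268, 1.119]
contact_force: [0.2, -0.2, 1.0]
grip_width: 85.4
time: 26.12
ee_pos: [431.7, 268.1, 172.8]
orientation: [-1.118, 1.258, 1.118]
contact_force: [-0.5, 0.3, -2.7]
grip_width: 38.5
w10 [430.3 267.3 171.1] 83.02 26.1667
38.71502817410955 [-1.02387074 -0.0427744  -2.94958795]
to 607,60,171 yaw 12.799999999999997: shift [-0.    -2.007 -1.843], yaw now 83.0 dyaw -70.2 -> turn 0.1951
```

```bash
python3 -m handwheel '[[0,[0,0,0],0.0195],[0,[0,0,0],0.0195],[0,[0,0,0],0.0195],[0,[0,0,0],0.0195],[0,[0,0,0],0.0195],[0,[0,0,0],0.0195],[0,[0,0,0],0.0195],[0,[0,0,0],0.0195],[0,[0,0,0],0.0195],[0,[0,0,0],0.0195],[0,[0,0,0],0],[0,[0,0,0],0]]'
python3 look.py w11; python3 -c "
from h import *
from rol import roller
p,M,a=pose()
for n in('w10','w11'):
    try: roller(n,p[0],p[1],140)
    except Exception as e: print(e)
go(607.2,60,171,12.8)"
```

```text
time: 27.17
ee_pos: [429.4, 266.5, 168.7]
orientation: [-0.18, 1.566, 0.176]
contact_force: [0.2, -0.5, -2.2]
grip_width: 38.8
w11 [429.7 266.7 169.1] 12.98 27.2167
w10 tyre 433.2 267.6 44.9 hub 426.0 268.4 33.1 z 196.4
darkest web angles [ 59  60  58  61  57 287 288  62 286 289 182  56] 48.0 95.10489510489509
w11 tyre 430.1 266.0 44.1 hub 428.8 272.1 33.3 z 193.0
darkest web angles [350 351 349 352 216 215 214 217 348 353 213 354] 50.0 127.97552447552448
to 607,60,171 yaw 12.8: shift [-0.019 -2.413  1.265], yaw now 13.0 dyaw -0.2 -> turn 0.0005
```

```bash
cat >> rol.py <<'E'
from scipy.optimize import least_squares
def tyrefit(n,z0):
    c,P,im=load(n); Mx=c[1]; # tool position from camera
    p=c[2]; T=np.array(camera_params("wrist")["tool_from_camera"]); Rt=Mx@T[:3,:3].T; tcp=p-Rt@T[:3,3]
    s=(np.hypot(P[...,0]-tcp[0],P[...,1]-tcp[1])<70)&(abs(P[...,2]-z0-23.7)<4); q=P[s][:,:2]
    x0=np.array([tcp[0],tcp[1]])
    for _ in range(5):
        d=q-x0; a=(np.degrees(np.arctan2(d[:,1],d[:,0]))//4).astype(int); r=np.hypot(*d.T)
        o=np.array([q[a==k][np.argmax(r[a==k])] for k in np.unique(a) if r[a==k].max()>40])
        f=least_squares(lambda v:np.hypot(*(o-v).T)-44.5,x0,loss="soft_l1",f_scale=.7); x0=f.x
    dd=Rt.T@np.array([*(x0-tcp[:2]),0]); print(n,"tyre c",x0.round(1),"tcp",tcp.round(1),"offset tool y,z",dd[1:].round(1),"n",len(o),"res",np.median(abs(f.fun)).round(2),"ztop",np.median(P[s][:,2]).round(1))
E
python3 -c "
from rol import *
tyrefit('w10',140);tyrefit('w11',138)"
```

```text
w10 tyre c [433.  267.5] tcp [431.9 267.1 172.8] offset tool y,z [-1.1  0.6] n 64 res 0.15 ztop 164.0
w11 tyre c [430.2 265.4] tcp [429.4 266.5 168.7] offset tool y,z [-1.2  0.5] n 64 res 0.13 ztop 160.0
```

```bash
python3 -m handwheel '[[0,[0,-0.343,0.18],0],[0,[0,-0.343,0.18],0],[0,[0,-0.343,0.18],0],[0,[0,-0.343,0.18],0],[0,[0,-0.343,0.18],0],[0,[0,-0.343,0.18],0],[0,[0,-0.343,0.18],0],[0,[0,0,0],0],[0,[0,0,0],0],[0,[0,0,0],0],[0,[0,0,0],0]]'
python3 look.py w12; python3 -c "
from rol import *
tyrefit('w12',138);go(606.4,61,130)
for i in range(3): get_image('top');go(606.4,61,130)"
```

```text
time: 28.13
ee_pos: [605.4, 62.5, 169.5]
orientation: [-0.176, 1.566, 0.179]
contact_force: [-0.3, -0.2, -3.3]
grip_width: 38.9
w12 [605.4  62.8 169.6] 12.98 28.1833
w12 tyre c [606.1  61.6] tcp [605.4  62.5 169.5] offset tool y,z [-1.1  0.5] n 64 res 0.15 ztop 160.7
to 606,61,130 yaw None: shift [ 0.396 -0.02   0.006], yaw now 13.0 dyaw 0.0 -> turn 0.0000
to 606,61,130 yaw None: shift [ 0.398 -0.02   0.004], yaw now 13.0 dyaw 0.0 -> turn 0.0000
to 606,61,130 yaw None: shift [ 0.4   -0.018  0.002], yaw now 13.0 dyaw 0.0 -> turn 0.0000
to 606,61,130 yaw None: shift [ 0.401 -0.015 -0.   ], yaw now 12.9 dyaw 0.0 -> turn 0.0000
```

```bash
python3 -m handwheel '[[0,[0.1,-0.015,0],0],[0,[0.1,0,0],0],[0,[0.1,0,0],0],[0,[0.08,0,0],0],[0,[0.06,0,0],0],[0,[0,0,0],0],[0,[0,0,0],0]]'
python3 look.py w13
python3 -m handwheel '[[0,[0.05,0,0],0],[0,[0.05,0,0],0],[0,[0.0,0,0],0]]'
python3 -c "
from rol import *
tyrefit('w13',96)"
```

```text
time: 28.92
ee_pos: [606.9, 59.5, 125.7]
orientation: [-0.175, 1.565, 0.175]
contact_force: [0.0, 0.7, -1.7]
grip_width: 38.6
w13 [607.1  59.4 126.1] 12.79 28.9667
time: 29.22
ee_pos: [606.7, 59.5, 115.5]
orientation: [-0.176, 1.565, 0.175]
contact_force: [0.3, 0.7, -3.0]
grip_width: 38.4
w13 tyre c [607.6  58.4] tcp [606.9  59.5 125.7] offset tool y,z [-1.2  0.5] n 64 res 0.14 ztop 117.2
```

```bash
python3 -m handwheel '[[0,[0.06,0,0],0],[0,[0.06,0,0],0],[0,[0.06,0,0],0],[0,[0.05,0,0],0],[0,[0.02,0,0],0],[0,[0,0,0],0],[0,[0,0,0],0]]'; python3 look.py w14;  python3 -c "
from rol import *
tyrefit('w14',57);print(get_state()['contact_force'])"
```

```text
time: 29.8
ee_pos: [607.0, 59.5, 91.0]
orientation: [-0.175, 1.564, 0.175]
contact_force: [-1.0, 0.8, -3.7]
grip_width: 38.5
w14 [607.   59.5  91.2] 12.8 29.85
w14 tyre c [607.6  58.6] tcp [607.   59.5  91. ] offset tool y,z [-1.   0.5] n 64 res 0.11 ztop 82.2
[ 0.42399168  0.94309694 -3.51390413]
```

```bash
python3 -m handwheel '[[0,[0.02,0,0],0],[0,[0.01,0,0],0],[0,[0.0,0,0],0],[0,[0.0,0,0],0]]'; python3 -m handwheel '[[0.7,[0,0,0],0],[0.7,[0,0,0],0],[0.7,[0,0,0],0],[0.7,[-0.2,0,0],0],[0.7,[-0.4,0,0],0],[0.7,[-0.4,0,0],0],[1,[-0.1,0,0],0],[1,[0,0,0],0]]'; python3 look.py w15;  python3 -c "
from rol import *
tyrefit('w15',56);go(404.5,-276,230,110)"
```

```text
time: 30.18
ee_pos: [607.2, 59.6, 88.3]
orientation: [-0.175, 1.563, 0.175]
contact_force: [-0.8, 0.5, -3.0]
grip_width: 38.8
time: 30.85
ee_pos: [610.3, 58.9, 202.6]
orientation: [-0.175, 1.555, 0.175]
contact_force: [-0.2, 0.1, 0.2]
grip_width: 81.5
w15 [608.5  59.3 200.3] 12.79 30.9
w15 tyre c [607.8  58.5] tcp [610.3  58.9 202.6] offset tool y,z [ 0.1 -2.5] n 90 res 0.14 ztop 79.4
to 404,-276,230 yaw 110: shift [-0.309 -2.819 -2.73 ], yaw now 12.8 dyaw -82.8 -> turn 0.2300
```

```bash
python3 -m handwheel '[[1,[-0.03,-0.272,-0.266],0],[1,[-0.03,-0.272,-0.266],0],[1,[-0.03,-0.272,-0.266],0],[1,[-0.03,-0.272,-0.266],0],[1,[-0.03,-0.272,-0.266],0],[1,[-0.03,-0.272,-0.266],0],[1,[-0.03,-0.272,-0.266],0],[1,[-0.03,-0.272,-0.266],0],[1,[-0.03,-0.272,-0.266],0],[1,[-0.03,-0.272,-0.266],0],[1,[0,0,0],-0.0195],[1,[0,0,0],0]]'
python3 -m handwheel '[[1,[0,0,0],0],[1,[0,0,0],0]]'
python3 look.py w16; python3 rol.py w16 405 -265
```

```text
time: 31.9
ee_pos: [405.5, -266.3, 227.4]
orientation: [-0.268, 1.556, 0.269]
contact_force: [0.3, 0.0, 1.2]
grip_width: 85.4
time: 32.07
ee_pos: [408.3, -263.1, 227.3]
orientation: [-0.27, 1.555, 0.273]
contact_force: [0.1, -0.4, -0.1]
grip_width: 84.9
w16 [ 408.5 -263.   227.5] 19.88 32.1167
w16 tyre 427.7 -260.0 44.4 hub 428.0 -260.6 21.5 z 55.7
darkest web angles [ 64  65  63  66  62  67  61  68  60  69 182 183] 57.0 148.13986013986016
```

View pics/w16.png

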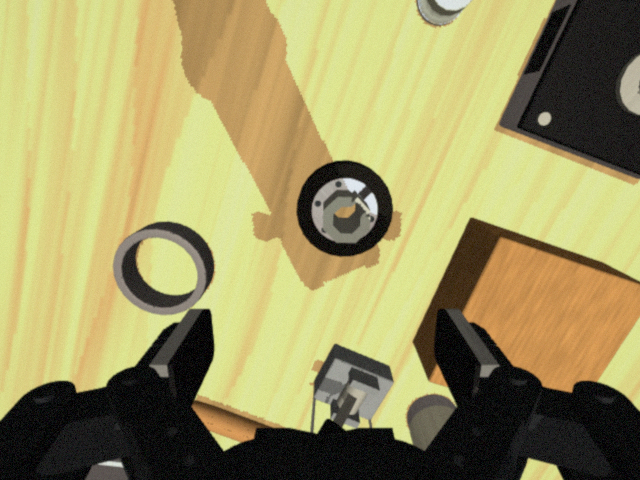

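```bash
python3 -c "
from h import *
go(427.9,-260.3,31,19.5)"
```

```text
to 428,-260,31 yaw 19.5: shift [ 1.965 -0.043  0.193], yaw now 19.9 dyaw -0.4 -> turn 0.0011
```

```bash
python3 -m handwheel '[[1,[0.3,-0.043,0.193],0.001],[1,[0.38,0,0],0],[1,[0.38,0,0],0],[1,[0.38,0,0],0],[1,[0.3,0,0],0],[1,[0.15,0,0],0],[1,[0.07,0,0],0],[1,[0,0,0],0],[1,[0,0,0],0]]'
python3 -m handwheel '[[0,[0,0,0],0],[0,[0,0,0],0],[0,[0,0,0],0],[0,[0,0,0],0],[0,[0,0,0],0],[0,[0,0,0],0],[0,[-0.25,0,0],0],[0,[-0.4,0,0],0],[0,[-0.4,0,0],0],[0,[-0.35,0,0],0],[0,[0,0,0],0],[0,[0,0,0],0]]'
python3 -m handwheel '[[0,[0,0,0],0.0195],[0,[0,0,0],0.0195],[0,[0,0,0],0.0195],[0,[0,0,0],0.0195],[0,[0,0,0],0.0195],[0,[0,0,0],0.0195],[0,[0,0,0],0.0195],[0,[0,0,0],0.0195],[0,[0,0,0],0.0195],[0,[0,0,0],0.0195],[0,[0,0,0],0.0195],[0,[0,0,0],0.0115]]'
python3 -m handwheel '[[0,[0,0,0],0],[0,[0,0,0],0]]'
python3 look.py w17; python3 -c "
from rol import *
tyrefit('w17',139);go(608.2,-79.3,171,-17.3-45)"
```

```text
time: 32.87
ee_pos: [428.2, -261.7, 32.4]
orientation: [-0.267, 1.554, 0.267]
contact_force: [0.4, 0.1, 0.4]
grip_width: 85.3
time: 33.87
ee_pos: [428.6, -262.2, 173.9]
orientation: [-0.268, 1.55, 0.265]
contact_force: [0.4, -0.0, -3.5]
grip_width: 38.9
time: 34.87
ee_pos: [426.0, -260.6, 169.9]
orientation: [0.845, 1.406, -0.846]
contact_force: [0.0, -0.4, -4.8]
grip_width: 38.7
time: 35.03
ee_pos: [426.4, -261.1, 170.5]
orientation: [0.839, 1.407, -0.841]
contact_force: [-0.1, 0.7, -3.3]
grip_width: 38.8
w17 [ 426.7 -261.3  171. ] -61.8 35.0833
w17 tyre c [ 429.3 -260.1] tcp [ 426.4 -261.1  170.5] offset tool y,z [3.  0.5] n 64 res 0.14 ztop 160.4
to 608,-79,171 yaw -62.3: shift [-0.003  2.46  -0.746], yaw now -61.8 dyaw -0.5 -> turn 0.0014
```

```bash
python3 -m handwheel '[[0,[0,0.346,-0.1076],0.0014],[0,[0,0.346,-0.1076],0],[0,[0,0.346,-0.1076],0],[0,[0,0.346,-0.1076],0],[0,[0,0.346,-0.1076],0],[0,[0,0.346,-0.1076],0],[0,[0,0.346,-0.1076],0],[0,[0,0,0],0],[0,[0,0,0],0],[0,[0,0,0],0],[0,[0,0,0],0]]'
python3 look.py w18; python3 -c "
from rol import *
tyrefit('w18',138);go(605.3,-80.9,125,-62.3)"
```

```text
time: 36.0
ee_pos: [605.7, -84.2, 172.0]
orientation: [0.848, 1.4, -0.85]
contact_force: [-0.5, 0.6, -4.0]
grip_width: 38.6
w18 [605.7 -84.4 172.2] -62.55 36.05
w18 tyre c [608.7 -83.2] tcp [605.7 -84.2 172. ] offset tool y,z [3.1 0.5] n 65 res 0.12 ztop 161.5
to 605,-81,125 yaw -62.3: shift [ 0.472  0.013 -0.033], yaw now -62.6 dyaw 0.3 -> turn -0.0007
```

```bash
python3 -m handwheel '[[0,[0.1,0.01,-0.02],0],[0,[0.1,0,0],0],[0,[0.1,0,0],0],[0,[0.08,0,0],0],[0,[0.06,0,0],0],[0,[0,0,0],0],[0,[0,0,0],0]]'
python3 look.py w19;python3 -c "
from rol import *
tyrefit('w19',94)"
python3 -m handwheel '[[0,[0.04,0,0],0],[0,[0.0,0,0],0]]'
python3 -m handwheel '[[0,[0.04,0,0],0],[0,[0.0,0,0],0],[0,[0.0,0,0],0]]'
```

```text
time: 36.63
ee_pos: [606.9, -80.9, 127.7]
orientation: [0.847, 1.4, -0.848]
contact_force: [0.5, 0.9, -4.1]
grip_width: 38.7
w19 [607.2 -81.  128.3] -62.42 36.6833
w19 tyre c [609.9 -79.9] tcp [606.9 -80.9 127.7] offset tool y,z [3.2 0.6] n 66 res 0.1 ztop 117.4
time: 36.85
ee_pos: [607.0, -80.7, 124.1]
orientation: [0.848, 1.399, -0.848]
contact_force: [-0.1, 0.4, -4.1]
grip_width: 38.8
time: 37.1
ee_pos: [607.1, -80.7, 120.2]
orientation: [0.847, 1.399, -0.848]
contact_force: [0.1, 0.3, -3.7]
grip_width: 38.6
```

```bash
python3 -m handwheel '[[0,[0.05,0,0],0],[0,[0.05,0,0],0],[0,[0.0,0,0],0]]'; python3 -m handwheel '[[0,[0.06,0,0],0],[0,[0.06,0,0],0],[0,[0.05,0,0],0],[0,[0.03,0,0],0],[0,[0.0,0,0],0],[0,[0,0,0],0]]'; python3 look.py w20;  python3 -c "
from rol import *
tyrefit('w20',57);print(get_state()['contact_force'])"
```

```text
time: 37.35
ee_pos: [606.6, -80.3, 109.2]
orientation: [0.847, 1.401, -0.848]
contact_force: [0.1, -0.0, -4.1]
grip_width: 38.5
time: 37.85
ee_pos: [607.2, -80.9, 90.1]
orientation: [0.848, 1.399, -0.848]
contact_force: [-0.1, -1.0, -4.0]
grip_width: 39.2
w20 [607.2 -80.9  90.2] -62.41 37.9
w20 tyre c [610.2 -80. ] tcp [607.2 -80.9  90.1] offset tool y,z [3.1 0.6] n 66 res 0.13 ztop 79.8
[-0.04587524  0.26071723 -3.44984603]
```

```bash
python3 -m handwheel '[[0,[0.01,0,0],0],[0,[0.0,0,0],0],[0.7,[0,0,0],0],[0.7,[0,0,0],0],[0.7,[0,0,0],0],[0.7,[-0.2,0,0],0],[0.7,[-0.4,0,0],0],[0.7,[-0.4,0,0],0],[1,[-0.3,0,0],0.0192],[1,[0,0,0],0.0192],[1,[0,0,0],0.0192],[1,[0,0,0],0.0192]]'; python3 look.py w21;  python3 -c "
from rol import *
tyrefit('w21',56)
from meas import load"
python3 -m handwheel '[[1,[0,-0.141,0.354],0],[1,[0,-0.141,0.354],0],[1,[0,-0.141,0.354],0],[1,[0,-0.141,0.354],0],[1,[0,-0.141,0.354],0],[1,[0,-0.141,0.354],0],[1,[0,-0.141,0.354],0],[1,[0,-0.141,0.354],0],[1,[0,-0.141,0.354],0],[1,[0,0,0],0],[1,[0,0,0],0]]'
python3 look.py w22
```

```text
time: 38.9
ee_pos: [607.8, -80.8, 220.6]
orientation: [1.216, 1.204, -1.212]
contact_force: [-0.4, -0.4, -0.1]
grip_width: 85.3
w21 [607.5 -80.5 219.7] -90.57 38.95
w21 tyre c [610.3 -79.9] tcp [607.8 -80.8 220.6] offset tool y,z [ 2.5 -0.9] n 90 res 0.15 ztop 79.3
time: 39.87
ee_pos: [477.5, -402.6, 220.2]
orientation: [1.212, 1.205, -1.214]
contact_force: [0.1, -0.4, -0.4]
grip_width: 85.3
w22 [ 479.2 -400.2  219.5] -90.11 39.9167
```

View pics/w22.png

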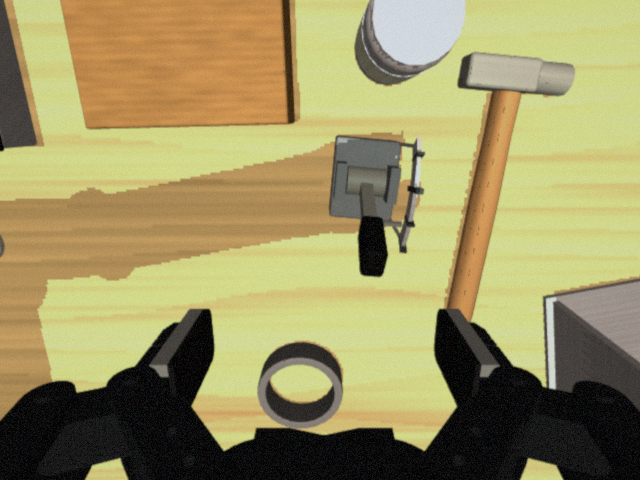

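Run:
```python
from rol import *
for n in("w22","w3"):
    c,P,im=load(n); g=im.max(-1)
    s=(P[...,2]>60)&(P[...,2]<140)&(g<70)&(P[...,0]>420)&(P[...,0]<540)&(P[...,1]<-390)&(P[...,1]>-480)
    q=P[s]; print(n,"grip n",len(q),q.mean(0).round(1),q.min(0).round(1),q.max(0).round(1))
    b=P[(P[...,2]>12)&(P[...,2]<60)&(g>60)&(P[...,0]>440)&(P[...,0]<560)&(P[...,1]<-395)&(P[...,1]>-452)]
    L,k=None,None
    for z in range(12,60,4):
        t=b[(b[:,2]>=z)&(b[:,2]<z+4)]
        if len(t)>40: r=cv2.minAreaRect(t[:,:2].astype(np.float32)); print(z,len(t),t.mean(0).round(1),np.round(r[0],1),np.round(r[1],1),round(r[2],1))
c,P,im=load("w22")
for nm,u,v,z in(("cyl l",347,180,45),("cyl r",387,180,45),("blk tl",337,136,22),("blk tr",401,142,22),("blk br",392,221,22),("blk bl",331,214,22)): print(nm,atz(c,u,v,z).round(1),P[v,u].round(1))
cr=cv2.resize(im[120:285,300:450],(150*4,165*4-60),interpolation=cv2.INTER_CUBIC); 
cv2.imwrite("pics/c6.png",cr)
```

```text
w22 grip n 1782 [ 480.1 -439.3  117.5] [ 457.3 -469.9   60.9] [ 537.  -426.9  136.2]
24 435 [ 512.  -427.3   27.5] [ 505.2 -432.5] [43.7 70.5] 84.8
28 1635 [ 511.6 -429.8   28.9] [ 505.5 -432.6] [43.9 69. ] 85.2
32 41 [ 511.4 -426.7   34.5] [ 505. -430.] [34.9 27.4] 84.4
36 114 [ 510.9 -435.5   38.4] [ 505.3 -431.6] [40.  25.7] 89.2
40 295 [ 508.3 -435.8   42.4] [ 507.4 -433. ] [40.6 24.9] 83.0
44 454 [ 505.8 -436.1   45.4] [ 505.2 -432.5] [39.5 30.5] 84.4
48 393 [ 506.7 -418.7   49.8] [ 505.8 -428. ] [30.5 30.2] 84.7
56 44 [ 499.5 -437.7   57.9] [ 498.9 -436. ] [ 7.2 13.4] 35.1
w3 grip n 2240 [ 476.7 -435.   114.1] [ 456.1 -470.9   60. ] [ 535.  -426.   136.4]
12 53 [ 480.4 -425.5   14.3] [ 497.1 -417.2] [81.  35.6] 27.0
16 51 [ 477.4 -428.5   18.2] [ 496.9 -417. ] [81.1 35.6] 27.3
20 61 [ 482.4 -426.    22.1] [ 497.3 -417. ] [81.2 36.2] 26.8
24 471 [ 495.7 -425.1   27.1] [ 505.7 -432.5] [44.2 70. ] 85.5
28 1544 [ 501.2 -431.4   29. ] [ 505.8 -432.9] [44.  69.7] 84.7
32 63 [ 495.8 -431.1   34.1] [ 497.7 -425.7] [47.8 24.5] 52.5
36 121 [ 497.  -434.7   38.3] [ 505.7 -432.7] [40.  30.1] 84.7
40 176 [ 504.5 -433.2   42.2] [ 506.2 -432.8] [39.2 30. ] 85.6
44 315 [ 506.2 -432.    45.6] [ 506.6 -432.4] [39. 31.] 84.9
48 336 [ 506.6 -418.1   49.7] [ 506.7 -425.2] [25.2 30.3] 85.3
cyl l [ 507.7 -422.8   45. ] [ 507.5 -422.9   43.5]
cyl r [ 507.5 -456.    45. ] [ 506.7 -456.9   39.3]
blk tl [ 542.1 -415.1   22. ] [ 541.8 -415.4   13.9]
blk tr [ 536.8 -470.4   22. ] [ 535.6 -474.9   -0.8]
blk br [ 466.5 -466.1   22. ] [ 483.5 -454.    87.3]
blk bl [ 473.4 -410.    22. ] [ 475.  -409.9   28.8]
```

```bash
cat > lev.py <<'E'
from rol import *
def lever(names,px0=505.3,py=-440.2,fixx=None):
    X=[]
    e=np.array([.9962,-.087]); f=np.array([.087,.9962])
    for n in names:
        c,P,im=load(n); g=im.max(-1); s=(g<80)&(P[...,2]>88)&(P[...,2]<150); q=P[s]; d=q[:,:2]-[px0,py]; x=d@e; y=d@f
        m=(abs(y)<14)&(abs(x)<75); X.append(np.c_[x[m],q[m,2]+1.3-35]); print(n,m.sum(),"y' range",y[m].min().round(1),y[m].max().round(1),np.median(y[m]).round(1))
    X=np.vstack(X)
    def res(v):
        ph,dx=v; a=np.array([np.sin(ph),np.cos(ph)]); b=np.array([np.cos(ph),-np.sin(ph)]); w=X-[dx,0]; r=abs(w@a-88)-21; t=abs(w@b)-11
        return np.where((r<0)&(t<0),np.maximum(r,t),np.hypot(np.maximum(r,0),np.maximum(t,0)))
    F=min((least_squares(lambda v:res(v) if fixx is None else res([v[0],fixx]),[p,fixx or 0],loss="soft_l1") for p in(-.5,-.3,0,.2)),key=lambda f:f.cost)
    ph,dx=F.x if fixx is None else (F.x[0],fixx); C=np.array([px0,py])+e*(dx+88*np.sin(ph)); print("theta",round(ph+.6,3),"dx",round(dx,2),"rms",np.sqrt(np.mean(F.fun**2)).round(2),"grip",C.round(1),(35+88*np.cos(ph)).round(1))
if __name__=="__main__":
    lever(["w22"]);lever(["w3"]);lever(["w22","w3"]); lever(["w22","w3"],fixx=0.)
E
python3 lev.py
python3 - <<'E'
# scale: where is the arc & ticks - project the radial line of 40deg onto image
from h import *
import meas
c,P,im=meas.load("w22")
cv2.imwrite("pics/c6.png",cv2.resize(im[125:285,320:440],(600,800))[:600])
E
```

```text
w22 1481 y' range -9.2 9.8 2.9
theta 0.136 dx 6.56 rms 2.29 grip [ 472.6 -437.3] 113.7
w3 1776 y' range -6.3 10.8 8.7
theta 0.166 dx 8.81 rms 4.42 grip [ 477.2 -437.7] 114.8
w22 1481 y' range -9.2 9.8 2.9
w3 1776 y' range -6.3 10.8 8.7
theta 0.126 dx 7.62 rms 3.63 grip [ 472.9 -437.4] 113.3
w22 1481 y' range -9.2 9.8 2.9
w3 1776 y' range -6.3 10.8 8.7
theta 0.2 dx 0.0 rms 4.11 grip [ 471.1 -437.2] 116.0
```

```bash
sed -i 's/(abs(y)<14)/(abs(y-.5)<6)/' lev.py; python3 lev.py; python3 -c "
from h import *
go(475,-437.5,150,-95)"
```

```text
w22 1044 y' range -5.4 6.5 0.7
theta 0.142 dx 6.23 rms 1.05 grip [ 472.8 -437.4] 113.9
w3 576 y' range -5.5 6.5 1.2
theta 0.145 dx 7.83 rms 1.01 grip [ 474.6 -437.5] 114.1
w22 1044 y' range -5.4 6.5 0.7
w3 576 y' range -5.5 6.5 1.2
theta 0.135 dx 7.06 rms 1.07 grip [ 473.  -437.4] 113.6
w22 1044 y' range -5.4 6.5 0.7
w3 576 y' range -5.5 6.5 1.2
theta 0.204 dx 0.0 rms 2.4 grip [ 471.5 -437.2] 116.2
to 475,-438,150 yaw -95: shift [ 0.695 -0.041  0.373], yaw now -90.1 dyaw -4.9 -> turn 0.0136
```

Run:
```python
from lev import *
c,P,im=load("w22")
e=np.array([.9962,-.087]); f=np.array([.087,.9962])
s=(P[...,2]>50); d=P[...,:2]-[506,-440.2]; x=d@e; y=d@f
for z in range(15,140,10):
    m=(P[...,2]>z)&(P[...,2]<z+10)&(abs(x)<90)&(y<-22)&(y>-60)
    if m.sum(): print(z,m.sum(),"x",x[m].min().round(0),x[m].max().round(0),"y",y[m].min().round(0),y[m].max().round(0))
```

```text
15 2 x 33.0 34.0 y -23.0 -22.0
25 198 x -35.0 82.0 y -27.0 -22.0
35 14 x 13.0 82.0 y -25.0 -22.0
45 136 x -35.0 83.0 y -26.0 -22.0
55 29 x -36.0 83.0 y -27.0 -24.0
65 38 x -36.0 86.0 y -29.0 -23.0
75 55 x -37.0 83.0 y -25.0 -23.0
85 420 x -44.0 84.0 y -28.0 -22.0
95 583 x -42.0 90.0 y -31.0 -22.0
105 145 x -20.0 90.0 y -29.0 -22.0
```

View pics/c6.png

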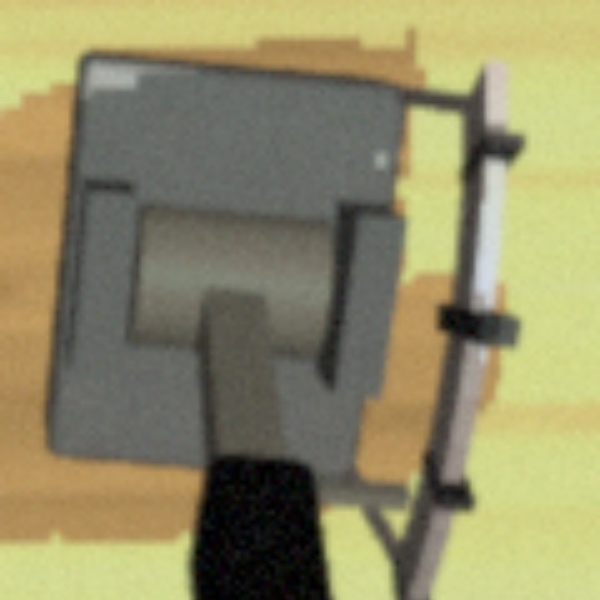

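```bash
python3 -m handwheel '[[0.35,[0,-0.04,0.19],0.0136],[0.35,[0,-0.05,0.19],0],[0.35,[0.3,0,0],0],[0.35,[0.3,0,0],0],[0.35,[0,0,0],0],[0.35,[0,0,0],0]]'; python3 look.py w23; python3 -c "
from h import *
go(470.5,-437.3,115,-95)"; python3 -c "
from lev import *
lever(['w23']);lever(['w23'],fixx=2.)"
```

```text
time: 40.42
ee_pos: [470.1, -434.0, 157.8]
orientation: [1.272, 1.173, -1.27]
contact_force: [-0.1, -0.3, 0.8]
grip_width: 29.8
w23 [ 470.4 -435.5  159.5] -94.79 40.4667
to 470,-437,115 yaw -95: shift [0.445 0.003 0.018], yaw now -94.8 dyaw -0.2 -> turn 0.0006
w23 1916 y' range -5.5 6.5 0.4
theta 0.143 dx 6.2 rms 0.86 grip [ 472.8 -437.4] 114.0
w23 1916 y' range -5.5 6.5 0.4
theta 0.184 dx 2.0 rms 1.32 grip [ 471.9 -437.3] 115.5
```

```bash
python3 -m handwheel '[[0.35,[0.2,0,0.01],0],[0.35,[0.15,0,0],0],[0.35,[0.09,0,0],0],[0.35,[0,0,0],0],[0,[0,0,0],0],[0,[0,0,0],0],[0,[0,0,0],0],[0,[0,0,0],0]]'
python3 -m handwheel '[[0,[-0.034,0.081,0],0],[0,[-0.026,0.084,0],0],[0,[-0.019,0.086,0],0],[0,[-0.011,0.088,0],0],[0,[-0.003,0.088,0],0],[0,[0.005,0.086,0],0],[0,[0,0,0],0],[0,[0,0,0],0]]'
python3 look.py w24;python3 -c "
from lev import *
lever(['w24']);lever(['w24'],fixx=2.);lever(['w24'],fixx=6.)"
```

```text
time: 41.13
ee_pos: [469.3, -435.4, 115.6]
orientation: [1.276, 1.171, -1.27]
contact_force: [-0.2, 5.7, 0.7]
grip_width: 14.2
time: 41.8
ee_pos: [518.5, -439.9, 122.2]
orientation: [1.273, 1.174, -1.274]
contact_force: [-3.2, 3.4, -9.1]
grip_width: 14.4
w24 [ 518.5 -439.9  122.2] -94.95 41.85
w24 2622 y' range -5.5 6.5 0.5
theta 0.844 dx -17.42 rms 1.43 grip [ 509.1 -440.5] 120.4
w24 2622 y' range -5.5 6.5 0.5
theta 0.626 dx 2.0 rms 2.22 grip [ 509.6 -440.6] 123.0
w24 2622 y' range -5.5 6.5 0.5
theta 0.581 dx 6.0 rms 2.22 grip [ 509.6 -440.6] 123.0
```

```bash
python3 -m handwheel '[[0.3,[0,0,0],0],[0.3,[0,0,0],0],[0.3,[0,0,0],0],[0.3,[-0.3,0,0],0],[0.3,[-0.4,0,0],0],[0.6,[-0.1,-0.3,0],0],[1,[0,-0.3,0],0],[1,[0,0,0],0],[1,[0,0,0],0]]'
python3 look.py w25;cat > arc.py <<'E'
from lev import *
import sys
for n in sys.argv[1:]:
    c,P,im=load(n); e=np.array([.9962,-.087]); f=np.array([.087,.9962]); d=P[...,:2]-[505.3,-440.2]; x=d@e;y=d@f
    m=(y<-23)&(y>-34)&(P[...,2]>62)&(abs(x)<75); A=np.c_[x[m],P[...,2][m]+1.3-35]
    F=least_squares(lambda v:np.hypot(A[:,0]-v[0],A[:,1])-v[1],[0,70],loss="soft_l1"); print("arc",m.sum(),F.x.round(2),np.sqrt(np.mean(F.fun**2)).round(2))
    g=im.max(-1); dk=m&(g<95); a=np.degrees(np.arctan2(x[dk]-F.x[0],P[...,2][dk]+1.3-35))+34.4
    h,b=np.histogram(a,np.arange(-10,80,2)); print(dict(zip(b[:-1],h)))
    lever([n])
    lever([n],fixx=F.x[0])
E
python3 arc.py w22 w25
python3 -c "
from h import *
import meas
c,P,im=meas.load('w25')
u,v=proj(c,(510,-450,90)); u,v=int(u),int(v);print(u,v); cv2.imwrite('pics/c7.png',cv2.resize(im[max(v-75,0):v+75,u-80:u+80],(640,600),interpolation=cv2.INTER_CUBIC))"
```

```text
time: 42.6
ee_pos: [459.4, -439.1, 206.6]
orientation: [1.275, 1.16, -1.274]
contact_force: [0.9, 0.8, 0.1]
grip_width: 72.9
w25 [ 461.2 -438.5  205.9] -95.03 42.65
arc 8044 [-2198.93  2198.47] 11.2
{np.int64(-10): np.int64(0), np.int64(-8): np.int64(0), np.int64(-6): np.int64(0), np.int64(-4): np.int64(0), np.int64(-2): np.int64(0), np.int64(0): np.int64(0), np.int64(2): np.int64(0), np.int64(4): np.int64(0), np.int64(6): np.int64(0), np.int64(8): np.int64(0), np.int64(10): np.int64(0), np.int64(12): np.int64(0), np.int64(14): np.int64(0), np.int64(16): np.int64(0), np.int64(18): np.int64(0), np.int64(20): np.int64(0), np.int64(22): np.int64(0), np.int64(24): np.int64(0), np.int64(26): np.int64(0), np.int64(28): np.int64(0), np.int64(30): np.int64(0), np.int64(32): np.int64(0), np.int64(34): np.int64(0), np.int64(36): np.int64(0), np.int64(38): np.int64(0), np.int64(40): np.int64(0), np.int64(42): np.int64(0), np.int64(44): np.int64(0), np.int64(46): np.int64(0), np.int64(48): np.int64(0), np.int64(50): np.int64(0), np.int64(52): np.int64(0), np.int64(54): np.int64(0), np.int64(56):
[... 1175 characters left out ...]
p.int64(40): np.int64(0), np.int64(42): np.int64(0), np.int64(44): np.int64(0), np.int64(46): np.int64(0), np.int64(48): np.int64(0), np.int64(50): np.int64(0), np.int64(52): np.int64(0), np.int64(54): np.int64(0), np.int64(56): np.int64(0), np.int64(58): np.int64(0), np.int64(60): np.int64(0), np.int64(62): np.int64(0), np.int64(64): np.int64(0), np.int64(66): np.int64(0), np.int64(68): np.int64(0), np.int64(70): np.int64(0), np.int64(72): np.int64(0), np.int64(74): np.int64(0), np.int64(76): np.int64(0)}
w25 916 y' range -5.4 6.5 0.5
theta 0.849 dx -19.02 rms 1.2 grip [ 507.9 -440.4] 120.3
w25 916 y' range -5.4 6.5 0.5
theta 1202.072 dx -1200.4 rms 1101.39 grip [-604.4 -343.3] 51.4
332 162
```

View pics/c7.png

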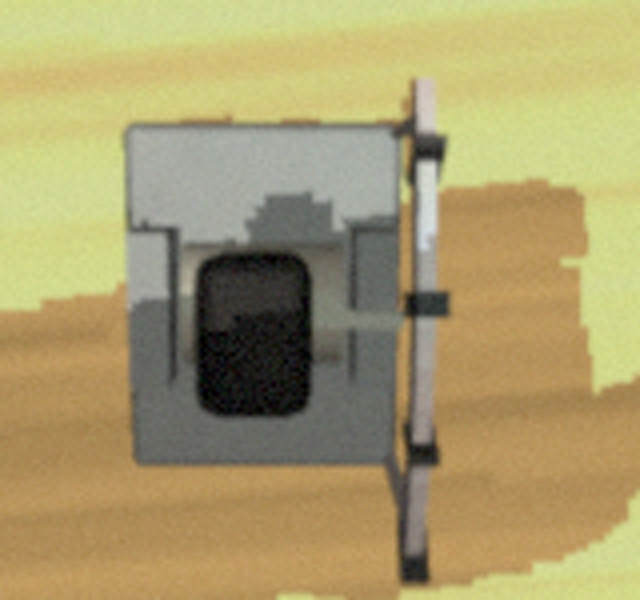

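Run:
```python
from lev import *
c,P,im=load("w25"); e=np.array([.9962,-.087]); f=np.array([.087,.9962])
d=P[...,:2]-[505.3,-440.2]; x=d@e;y=d@f
for v in range(159,172):
    print(v,[(int(x[v,u].round()),int(y[v,u].round()),int(P[v,u,2].round())) for u in(340,344,347,350,352,354,357,359,361)])
for (a,b) in((352,167),(348,166.8),(343,166.5),(357,162.7)):
    for z in(95,103,108): w=atz(c,a,b,z)[:2]-[505.3,-440.2]; print(a,z,(w@e).round(1),(w@f).round(1))
m=(y<-24)&(y>-33)&(abs(x)<70)&(P[...,2]>60)&(P[...,2]<125)
for xx in range(-60,70,8):
    s=m&(abs(x-xx)<3); 
    if s.sum(): print(xx,np.percentile(P[s][:,2],[5,50,95]).round(0),end=' ')
```

```text
159 [(4, -16, 47), (4, -19, 50), (4, -22, 48), (4, -24, 50), (-1, -30, -3), (-1, -31, -2), (9, -25, 102), (9, -26, 101), (-1, -37, -1)]
160 [(3, -16, 47), (3, -19, 49), (3, -22, 50), (3, -24, 50), (-2, -30, -2), (8, -23, 100), (9, -24, 111), (9, -25, 110), (9, -26, 112)]Traceback (most recent call last):
  File "<stdin>", line 5, in <module>
ValueError: cannot convert float NaN to integer
```

Run:
```python
from lev import *
c,P,im=load("w25"); e=np.array([.9962,-.087]); f=np.array([.087,.9962])
d=P[...,:2]-[505.3,-440.2]; x=d@e;y=d@f
for v in range(160,171):
    print(v,*["%.0f,%.0f,%.0f"%(x[v,u],y[v,u],P[v,u,2]) for u in(336,340,344,348,352,356,358,361)],sep=" | ")
```

```text
160 | 3,-13,46 | 3,-16,47 | 3,-19,49 | 3,-23,50 | -2,-30,-2 | 9,-23,113 | 9,-25,111 | 9,-26,112
161 | 2,-13,45 | 2,-17,47 | 2,-19,50 | 2,-23,50 | -2,-29,-0 | 8,-23,112 | 8,-25,113 | 8,-26,112
162 | 1,-13,45 | 1,-16,48 | 2,-19,49 | 2,-23,50 | -4,-30,-2 | 8,-23,112 | 8,-25,112 | 8,-26,112
163 | 0,-13,45 | 1,-16,48 | 1,-20,49 | 1,-23,50 | -4,-30,-2 | 7,-23,112 | 7,-25,112 | 7,-26,113
164 | -0,-13,45 | -0,-17,47 | 0,-19,50 | -0,-23,49 | -5,-30,-2 | 6,-24,110 | 7,-25,112 | 7,-26,113
165 | 4,-12,93 | 4,-14,94 | 4,-17,94 | 4,-20,93 | 4,-22,94 | 6,-23,111 | 6,-25,113 | 6,-27,112
166 | 3,-12,93 | 3,-14,94 | 3,-17,93 | 3,-20,94 | 3,-22,93 | 5,-23,112 | 5,-25,113 | 5,-27,111
167 | 3,-12,93 | 3,-14,93 | 3,-17,94 | 3,-20,93 | 3,-22,93 | 4,-24,102 | 4,-26,102 | -8,-38,-2
168 | 2,-12,93 | 2,-14,94 | 2,-17,94 | 2,-20,93 | 2,-22,94 | 3,-24,102 | 3,-26,102 | -9,-38,-2
169 | 1,-12,93 | 1,-14,94 | 1,-17,93 | 1,-20,93 | 1,-22,93 | 2,-24,101 | 2,-26,101 | -10,-38,-2
170 | -5,-14,44 | -5,-17,49 | -5,-20,49 | -4,-23,50 | -11,-30,-2 | 2,-24,102 | 2,-26,103 | -11,-38,-1
```

```bash
python3 -m handwheel '[[0.3,[0,0.3,0],0],[0.3,[0,0.3,0],0],[0.3,[0,0,0],0],[0.3,[0.3,0,0],0],[0.3,[0.3,0,0],0],[0.3,[0.2,0,0],0],[0.3,[0,0,0],0],[0,[0,0,0],0],[0,[0,0,0],0],[0,[0,0,0],0],[0,[0,0,0],0]]'
python3 -m handwheel '[[0,[0.003,0.025,0],0],[0,[0.003,0.022,0],0],[0,[0,0,0],0],[0,[0,0,0],0],[0.3,[0,0,0],0],[0.3,[0,0,0],0],[0.3,[0,0,0],0],[0.3,[-0.3,0,0],0],[0.3,[-0.4,0,0],0],[0.6,[-0.1,-0.3,0],0],[1,[0,-0.3,0],0],[1,[0,0,0],0]]'
python3 -m handwheel '[[1,[0,0,0],0],[1,[0,0,0],0]]'
python3 look.py w26
cat > ptr.py <<'E'
import sys
from lev import *
c,P,im=load(sys.argv[1]); e=np.array([.9962,-.087]); f=np.array([.087,.9962])
d=P[...,:2]-[505.3,-440.2]; x=d@e;y=d@f;z=P[...,2]
p=(y<-12)&(y>-21)&(z>85)&(z<100)&(abs(x)<30); t=(y<-22)&(y>-30)&(z>109.3)&(z<120)&(abs(x)<25)
X=x[p].mean();Z=z[p].mean()+1.3-35;T=(x[t].min()+x[t].max())/2;ZT=z[t].mean()+1.3-35
dx=T-ZT*np.tan(.098); print("pointer",p.sum(),X.round(2),Z.round(1),"tick",t.sum(),T.round(2),x[t].mean().round(2),ZT.round(1),"pivot dx",dx.round(2),"theta",(.6+np.arctan2(X-dx,Z)).round(3))
E
python3 ptr.py w25; python3 ptr.py w26
```

```text
time: 43.57
ee_pos: [520.8, -440.2, 123.1]
orientation: [1.274, 1.17, -1.271]
contact_force: [0.8, 2.9, -13.3]
grip_width: 14.4
time: 44.57
ee_pos: [458.3, -441.1, 207.8]
orientation: [1.276, 1.158, -1.281]
contact_force: [-0.8, -0.2, -0.5]
grip_width: 61.0
time: 44.73
ee_pos: [466.2, -438.9, 205.1]
orientation: [1.272, 1.163, -1.272]
contact_force: [0.1, 0.7, -0.7]
grip_width: 83.5
w26 [ 466.7 -438.4  204.5] -94.9 44.7833
pointer 64 2.63 59.4 tick 56 7.13 7.12 78.4 pivot dx -0.58 theta 0.654
pointer 57 3.92 59.4 tick 54 7.11 7.07 78.5 pivot dx -0.61 theta 0.676
```

```bash
python3 -m handwheel '[[0.3,[0,0.3,0],0],[0.3,[0,0.3,0],0],[0.3,[0,0,0],0],[0.3,[0.3,0,0],0],[0.3,[0.3,0,0],0],[0.3,[0.18,0,0],0],[0.3,[0,0,0],0],[0,[0,0,0],0],[0,[0,0,0],0],[0,[0,0,0],0],[0,[0,0,0],0]]'
python3 -m handwheel '[[0,[0.003,0.022,0],0],[0,[0.003,0.02,0],0],[0,[0,0,0],0],[0,[0,0,0],0],[0.3,[0,0,0],0],[0.3,[0,0,0],0],[0.3,[0,0,0],0],[0.3,[-0.3,0,0],0],[0.3,[-0.4,0,0],0],[0.6,[-0.1,-0.3,0],0],[1,[0,-0.3,0],0],[1,[0,0,0],0]]'
python3 -m handwheel '[[1,[0,0,0],0],[1,[0,0,0],0]]'
python3 look.py w27; python3 ptr.py w27; python3 -c "
from h import *
go(470,360,230)"
```

```text
time: 45.7
ee_pos: [524.9, -440.5, 124.4]
orientation: [1.274, 1.171, -1.271]
contact_force: [0.4, 1.6, -12.7]
grip_width: 13.9
time: 46.7
ee_pos: [462.6, -441.4, 209.3]
orientation: [1.276, 1.158, -1.281]
contact_force: [-0.4, 0.2, -0.5]
grip_width: 61.2
time: 46.87
ee_pos: [470.4, -439.3, 206.5]
orientation: [1.272, 1.162, -1.272]
contact_force: [1.0, -0.1, 0.1]
grip_width: 83.4
w27 [ 471.  -438.8  205.9] -94.89 46.9167
pointer 54 5.32 59.3 tick 56 7.17 7.17 78.7 pivot dx -0.56 theta 0.699
to 470,360,230 yaw None: shift [-0.259 -0.69  -7.957], yaw now -94.9 dyaw 0.0 -> turn 0.0000
```

```bash
for i in 1 2; do python3 -m handwheel '[[1,[-0.02,0,0],-0.0193],[1,[-0.02,0,0],-0.0193],[1,[0,0,0],-0.0193],[1,[0,0,0],-0.0193],[1,[0,0,0],-0.0193],[1,[0,0,0],-0.0193],[1,[0,0,0],-0.0193],[1,[0,0,0],-0.0193],[1,[0,0,0],-0.0193],[1,[0,0,0],-0.0193],[1,[0,0,0],-0.0193],[1,[0,0,0],-0.0193]]' | grep -v force; done
python3 -c "
from h import *
go(500,0,230);go(470,400,230,72)"
```

```text
time: 47.92
ee_pos: [471.0, -438.2, 209.0]
orientation: [0.152, 1.564, -0.154]
grip_width: 85.4
time: 48.92
ee_pos: [470.9, -438.4, 213.0]
orientation: [-0.978, 1.34, 0.976]
grip_width: 85.3
to 500,0,230 yaw None: shift [-0.175  1.065  4.262], yaw now 72.2 dyaw 0.0 -> turn 0.0000
to 470,400,230 yaw 72: shift [-0.179  2.575  7.978], yaw now 72.2 dyaw -0.2 -> turn 0.0005
```

```bash
python3 -m handwheel '[[1,[-0.01,0.097,0.387],0],[1,[-0.01,0.097,0.387],0],[1,[-0.01,0.097,0.387],0],[1,[-0.01,0.097,0.387],0],[1,[-0.01,0.097,0.387],0],[1,[-0.01,0.097,0.387],0],[1,[-0.01,0.097,0.387],0],[1,[-0.01,0.097,0.387],0],[1,[-0.01,0.097,0.387],0],[1,[-0.01,0.097,0.387],0],[1,[-0.01,0.097,0.387],0],[1,[0,0,0],0]]'
python3 look.py w28
python3 -m handwheel '[[1,[0,0.151,0.372],0],[1,[0,0.151,0.372],0],[1,[0,0.151,0.372],0],[1,[0,0.151,0.372],0],[1,[0,0.151,0.372],0],[1,[0,0.151,0.372],0],[1,[0,0.151,0.372],0],[1,[0,0.151,0.372],0],[1,[0,0.151,0.372],0],[1,[0,0.151,0.372],0],[1,[0,0,0],0],[1,[0,0,0],0]]'
python3 look.py w29
python3 - <<'E'
from rol import *
for n,x,y in(("w28",607.5,59),("w28",609,-80)):
    c,P,im=load(n); s=np.hypot(P[...,0]-x,P[...,1]-y); m=(s<45)&(s>35); print(n,y,np.nanmedian(P[m][:,2]).round(1))
offcuts("w28",12,30,(380,520,-240,330))
c,P,im=load("w29"); z=P[...,2]; m=(z>84)&(z<125)&(abs(P[...,1]-428)<45)&(abs(P[...,0]-484)<45)&(im.max(-1)<90)
t=P[m&(z>np.percentile(z[m],95)-5)]; r=cv2.minAreaRect(t[:,:2].astype(np.float32)); print("bow top",len(t),np.round(r[0],1),np.round(r[1],1),r[2],t[:,2].mean().round(1))
m2=(abs(z-60)<5)&(abs(P[...,1]-428)<75)&(abs(P[...,0]-484)<75);r=cv2.minAreaRect(P[m2][:,:2].astype(np.float32)); print("box",np.round(r[0],1),np.round(r[1],1),r[2])
L,k=label((abs(z-60)<4)); i=np.argmax(np.bincount(L[m2])[1:])+1; q=P[L==i]; r=cv2.minAreaRect(q[:,:2].astype(np.float32)); print(np.round(r[0],1),np.round(r[1],1),r[2])
cv2.imwrite("pics/c8.png",np.vstack([np.hstack([cv2.resize(im,(400,300)),cv2.resize(load("w28")[2],(400,300))])]))
E
```

```text
time: 49.92
ee_pos: [503.6, 10.6, 224.2]
orientation: [-0.98, 1.332, 0.984]
contact_force: [0.3, 0.7, -0.2]
grip_width: 85.2
w28 [503.2   6.1 224.2] 72.41 49.9667
time: 50.97
ee_pos: [473.9, 404.1, 223.6]
orientation: [-0.975, 1.34, 0.976]
contact_force: [0.4, -1.6, -0.2]
grip_width: 85.7
w29 [474.6 401.1 223.6] 71.85 51.0167
w28 59 79.1
w28 -80 78.9
bow top 503 [492.9 432.5] [ 8.1 33.2] 82.8069076538086 109.4
box [493.3 432.4] [79.9 89.6] 82.81664276123047
[493.3 432.4] [79.6 89.6] 82.70623016357422
```

View pics/c8.png

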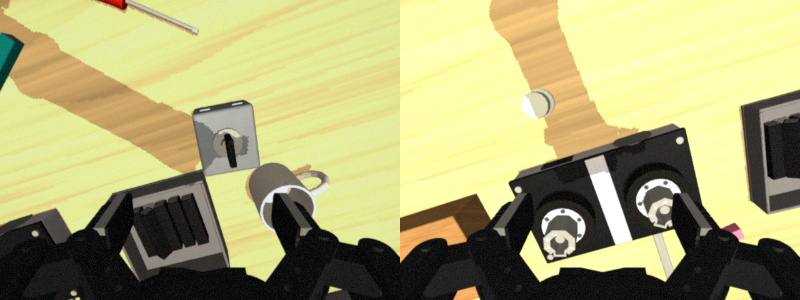

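Run:
```python
from rol import *
c,P,im=load("w29"); d=np.hypot(P[...,0]-492.9,P[...,1]-432.5)
for a,b in((66,85),(85,105),(105,130),(130,200)):
    m=(P[...,2]>a)&(P[...,2]<b)&(d<130)&(d>25)&(P[...,0]>480)&(P[...,1]>400); print(a,m.sum(),(d[m].min().round(0),P[m][np.argmin(d[m])].round(0)) if m.any() else '')
go(492.9,432.5,84,82.8)
```

```text
66 1513 (np.float64(83.0), array([569., 465.,  83.]))
85 6 (np.float64(85.0), array([574., 459.,  86.]))
105 0 
130 0 
to 493,432,84 yaw 82.8: shift [ 1.396 -0.075  0.356], yaw now 71.9 dyaw 10.9 -> turn -0.0304
```

```bash
python3 -m handwheel '[[0.5,[0,0,0],-0.0152],[0.5,[0,0,0],-0.0152],[0.5,[0.2,-0.07,0.167],0],[0.5,[0.2,-0.07,0.167],0],[0.5,[0.2,0,0],0],[0.5,[0,0,0],0],[0.5,[0,0,0],0]]'
python3 look.py w30
python3 - <<'E'
from rol import *
c,P,im=load("w30"); z=P[...,2]; m=(z>84)&(z<125)&(abs(P[...,1]-432)<40)&(abs(P[...,0]-493)<40)&(im.max(-1)<90)
t=P[m&(z>np.percentile(z[m],95)-5)]; r=cv2.minAreaRect(t[:,:2].astype(np.float32)); print("bow top",len(t),np.round(r[0],1),np.round(r[1],1),r[2],t[:,2].max().round(1))
go(492.9,432.5,84,82.8)
E
```

```text
time: 51.6
ee_pos: [492.4, 428.7, 162.9]
orientation: [-1.115, 1.272, 1.112]
contact_force: [-0.4, -0.1, 1.0]
grip_width: 42.8
w30 [492.9 429.6 164.1] 82.58 51.65
bow top 835 [493.1 432.7] [ 7.8 33.7] 82.62908935546875 111.3
to 493,432,84 yaw 82.8: shift [0.801 0.004 0.031], yaw now 82.6 dyaw 0.2 -> turn -0.0006
```

```bash
python3 -m handwheel '[[0.5,[0.25,0,0.02],0],[0.5,[0.25,0,0],0],[0.5,[0.2,0,0],0],[0.5,[0.1,0,0],0],[0.5,[0,0,0],0],[0,[0,0,0],0],[0,[0,0,0],0],[0,[0,0,0],0],[0,[0,0,0],0],[0,[0,0,0],0],[0,[0,0,0],0]]'
python3 -c "
from h import *
print(pose()[0],pose()[2],get_state()['contact_force'],get_state()['torque'])"
```

```text
time: 52.57
ee_pos: [493.1, 433.3, 85.9]
orientation: [-1.115, 1.265, 1.114]
contact_force: [0.8, -2.4, 6.8]
grip_width: 7.0
[493.11864327 433.26353062  85.9361595 ] 82.69716628196146 [ 0.76932349 -2.35505569  6.77493322] [-0.6094065   0.20264801  0.02308279]
```

Gripped. Turn clockwise (seen from above), hold, report torque.

```bash
python3 -m handwheel '[[0,[0,0,0],0.0184],[0,[0,0,0],0.0184],[0,[0,0,0],0.0184],[0,[0,0,0],0.0184],[0,[0,0,0],0.0184],[0,[0,0,0],0.0184],[0,[0,0,0],0.0184],[0,[0,0,0],0.0184],[0,[0,0,0],0.0184],[0,[0,0,0],0]]'
python3 -c "
from h import *
print(pose()[2],get_state()['contact_force'],get_state()['torque'])"
python3 -m handwheel '[[0,[0,0,0],0],[0,[0,0,0],0]]'
python3 look.py w31
python3 -c "
from h import *
print(pose()[2],get_state()['contact_force'],get_state()['torque'])"
```

```text
time: 53.4
ee_pos: [492.9, 432.9, 85.9]
orientation: [-0.319, 1.546, 0.316]
contact_force: [-1.2, -4.1, 7.4]
grip_width: 6.9
23.221287072672556 [-1.2005412  -4.07935377  7.4313398 ] [-0.9042342   0.22870393  0.90691723]
time: 53.57
ee_pos: [492.9, 432.9, 85.9]
orientation: [-0.322, 1.546, 0.319]
contact_force: [-0.5, -3.3, 6.3]
grip_width: 7.1
w31 [492.9 432.9  85.9] 23.41 53.6167
23.41474236063453 [-0.23909096 -2.69551865  7.84071012] [-0.85437144  0.1644976   0.85991062]
```

```bash
python3 -m handwheel '[[0,[0,0,0],0],[0,[0,0,0],0],[0,[0,0,0],0],[0,[0,0,0],0],[0,[0,0,0],0]]'
python3 -m handwheel '[[0,[0,0,0],-0.0184],[0,[0,0,0],-0.0184],[0,[0,0,0],-0.0184],[0,[0,0,0],-0.0184],[0,[0,0,0],-0.0184],[0,[0,0,0],-0.0184],[0,[0,0,0],-0.0184],[0,[0,0,0],-0.0184],[0,[0,0,0],-0.0184],[0,[0,0,0],0],[0.5,[0,0,0],0],[0.5,[0,0,0],0]]'
python3 -m handwheel '[[0.5,[0,0,0],0],[0.5,[0,0,0],0],[0.5,[-0.2,0,0],0],[0.5,[-0.35,0,0],0],[0.5,[-0.35,0,0],0],[0.5,[-0.3,0,0],0],[0.5,[-0.3,0,0],0],[0.5,[0,0,0],0],[0.5,[0,0,0],0]]'
python3 look.py w32
python3 - <<'E'
from rol import *
c,P,im=load("w32"); z=P[...,2]; m=(z>84)&(z<125)&(abs(P[...,1]-432)<40)&(abs(P[...,0]-493)<40)&(im.max(-1)<90)
t=P[m&(z>np.percentile(z[m],95)-5)]; r=cv2.minAreaRect(t[:,:2].astype(np.float32)); print("bow top",len(t),np.round(r[0],1),np.round(r[1],1),r[2])
im,d=get_image("scene"); cv2.imwrite("pics/end.png",cv2.convertScaleAbs(im[:,:,::-1],alpha=1.5))
im,d=get_image("top"); print(get_state()["time"],get_state()["contact_force"])
E
```

```text
time: 54.03
ee_pos: [492.9, 432.9, 85.9]
orientation: [-0.322, 1.546, 0.319]
contact_force: [-1.3, -3.3, 6.7]
grip_width: 6.9
time: 55.03
ee_pos: [492.6, 434.4, 84.8]
orientation: [-1.114, 1.264, 1.115]
contact_force: [-0.3, -1.1, 1.0]
grip_width: 30.1
time: 55.78
ee_pos: [493.0, 435.1, 236.2]
orientation: [-1.115, 1.261, 1.115]
contact_force: [-0.1, 0.1, -1.1]
grip_width: 42.4
w32 [491.9 434.2 234.3] 82.77 55.8333
bow top 476 [493.  432.5] [ 7.5 33.3] 82.81007385253906
55.9333 [-0.8453062   0.5334219   0.10007792]
```

View pics/end.png

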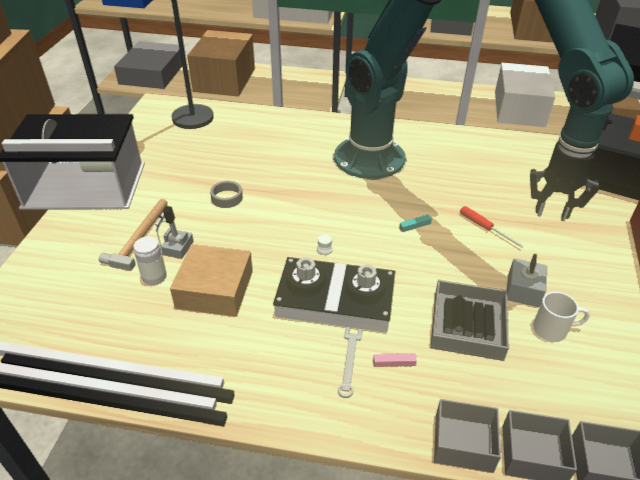

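The final scene view shows both rollers on their spindles at (306,272) and (367,278), five offcuts in the tray at (470,318), and the deck clear. The key is back at rest and the other things on the bench have not moved.

```bash
python3 -c "
from rig import *
print(sign_off())"
```

```text
the job is handed in; nothing more can be done
None
```

The tube feeder is set up and started, and the job is handed in after about 56 s on the robot's clock.

- **Offcuts:** All five, including the one on the deck, are in the grey tray. The deck and the bench in front of the feeder are clear in the last pictures.
- **Rollers:** Each was turned to its spindle's key and went down with only a few newtons. Their tops measured 79 to 81 mm above the bench; 81 mm is fully home. The lowest readings are within the 1–2 mm error of the depth and pose readings. Roller B was found about 28 mm from where I first measured it, so I measured it again before picking it up.
- **Speed lever:** It fell short at first (0.65 rad, then 0.68 rad), and two small corrections brought it to 0.699 rad against the long tick. I did not measure it closely again after that; the last picture shows it still upright.
- **Start key:** I turned it last, to its stop, where the wrist torque rose to about 0.9 Nm. I held it there about 0.6 s and turned it back in the grip rather than letting it spring back by itself. After release it measured at its rest angle.

In the last scene picture the other things on the bench look unmoved, and the gripper is well clear of everything.

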